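# Pack a two-layer bead embroidery kit box

## Robot

A 7-joint arm with a two-finger parallel gripper is mounted at the origin on the work surface. World frame = base frame: x ahead of the robot, y to its left, z up, the work surface at z = 0. Lengths are in m, angles in rad, forces in N, time in s.
With the tool pointing down it reaches from about 0.4 to 0.9 m from the base axis. Payload 5.5 kg.
Tool frame: the origin (TCP) lies at the very end of the fingers, on their centre line; the grasp point (between the pads) lies 19 mm behind it (robot.grasp_offset is the distance from the TCP to the grasp point, in m); x points along the fingers, z is the direction in which the jaws open and shut, and the axes are right-handed (so a half turn about x gives the same grasp; the last joint's range is limited). The gripper opens to 92 mm and grips with 3 to 60 N. Pads are 19 mm wide; open, the fingers measure 130 mm over their backs; the gripper's body (75 mm by 190 mm) begins 47 mm behind the grasp point.
Start: joints at [-0.842, 0.501, -0.427, 1.55, 0.221, 1.138, -0.21], TCP at [0.292, 0.581, 0.227] pointing down, gripper open.
Joint ranges: [-2.88, 2.88], [-0.31, 2.03], [-1.54, 1.56], [0.2, 2.42], [-1.41, 4.55], [0.19, 2.02], [-2.57, 2.57]. Speed limits (rad/s): [2.57, 2.57, 3.14, 3.14, 3.14, 3.14, 3.14].

## Interface

Orientations are given as [roll, pitch, yaw] about the fixed x, y, z axes, in that order (R = Rz(yaw) Ry(pitch) Rx(roll)).
In Python, from bench import robot, cams gives the robot as it stands. The module is installed in compiled form; this text tells all that it offers.
- The arm moves only by the tool play_rows, never from a script. Its arguments are lists of equal length, an entry for each row: "linear": the shift along the tool's x, y, z in cm, a list of three; "turn": the turn, a rotation vector about the tool's x, y, z in rad, a list of three; "jaw": the closure in counts, from 0 (fully open) to 255 (shut). A call has 1 to 5 rows; each row is the pose to reach, as a shift and turn from the pose commanded when the call began, along the tool's axes at that moment; what a row does not reach only later rows make up. A row lasts 1/10 s, in which the tool goes at most 50 mm and 8.59 degrees, less where a joint would pass 70% of its speed; a pose out of reach is approached as far as the arm can. A call with a gripper value outside its range is refused whole. The fingers move at their own pace and stop on an object; "newtons" is the grip in N (left out, the last holds). Time passes only in rows, so rows that repeat a pose let the fingers close. It gives the time, the measured TCP pose, the force and the opening at its end, in the units of the state.
- robot.observe(): the state, without advancing time (a new reading comes with each control period).
- cams.read_camera(name): name is "side" or "top"; returns the picture (400x640x3 uint8, blue, green, red); there is no depth.
- cams.calibration(name): a dict with "camera_matrix" (3x3 intrinsics, pixels), "R" (3x3) and "t" (3): a world point X has camera coordinates R X + t. Camera axes: x right, y down, z forward; pixel columns grow to the right and rows downward; lengths in m; the calibration is good to about 2 mm. A picture is of the moment at which its call begins. calibration takes no time and is no camera call.
- robot.job_done(): hands the job in, once; it reports no verdict.
The state is a dict: "time": time; "q": joint angles; "qd": joint speeds; "effort": joint torques, N m; "ee_pos": TCP position; "tcp_rot": TCP orientation; "ft_force": force on the tool from outside, world axes, zero at the start; "torque": the same for the moment, N m; "width": opening from 0.0 (shut) to 1.0 (fully open).
Only numpy, scipy, OpenCV 4.12 (cv2) and the standard library are available. Lean on these libraries where they do the work, as an engineer would, in place of code of your own. Each camera call takes 0.05 s, during which the arm holds its last target.

## Task

Pack this kit box for the next embroidery class: first the bead jar and the flat tin go in the bottom, the jar in the narrower free compartment (the one beside the row of bobbins) and the tin flat in the big one; then fit the lift-out tray over them so that it sits level and fully down on its battens, and last lay the scissors flat in the tray, on either side of its handle. Set each thing down gently instead of letting it fall, and leave the thread spool standing where it is.

Things in the scene. Friction and masses are not known exactly. Their poses are not given: they have to be found in the camera images.
- box: Open plywood kit box, fixed, 238 (x) x 190 (y) x 84 mm high, walls and floor 6 mm thick. Origin: centre of its underside; x along its long side, z up. A low partition (5 mm thick, top 24 mm above the underside) across it at x = -18 mm splits the bottom; the big compartment is on the +x side. On both end walls a batten sticks 10 mm inward, top at 54 mm: the opening below is clear for x -103 to +103 mm.
- jar_place (a point): Point on the box floor in the middle of the narrower free compartment: box frame (-62, +25, +6) mm, axes as the box. Free around it: x from -41 (under the batten -51) to +41 mm, y from -65 to +64 mm. Beyond a low partition (top 24 mm above the box's underside) on its -y side lies a row of bobbins, tops at 27 mm, part of the box.
- tin_place (a point): Point on the box floor in the middle of the big compartment: box frame (+43.5, 0, +6) mm, axes as the box. Free around it: 59.5 mm either way in x up to the batten and the low partition, 89 mm either way in y. With the tin's long side along the box's y there is finger room on both of its long sides.
- tray_place (a point): Where the centre of the tray's underside is when fitted: box frame (0, 0, +54) mm, level with the tops of the battens; axes as the box. The tray's x lies along the box's x, either way round. The tray's rim is then flush with the box's rim.
- tray: Loose lift-out plywood tray, 219 (x) x 171 (y) mm, about 0.26 kg; 3.5 mm to spare on each side in the box. Origin: centre of its underside, x along its long side, z up. Floor 5 mm, outer walls 4 mm thick and 30 mm high. A middle wall 10 mm thick and 24 mm high runs along x at y = 0. The channels beside it are 76.5 mm wide, centred on y = +43 and -43 mm.
- tray_handle (a point): Middle of the top edge of the tray's handle: the centre of the middle wall, 90 mm long along the tray's x, 10 mm thick, rising to 46 mm above the tray's underside (tray frame (0, 0, +46) mm, axes as the tray). Pinch it across y from above.
- jar: Loose round jar of beads, clear with a flat metal screw lid, diameter 60 mm, 44 mm high, about 0.11 kg, standing upright. Origin: centre of its underside.
- tin: Loose closed flat metal tin, 110 (x) x 56 (y) x 38 mm high, about 0.14 kg, lying flat. Origin: centre of its underside, z up.
- scissors: Loose closed scissors lying flat, about 146 mm long, steel blades with black finger loops, about 0.06 kg. Origin: on the underside, at the pivot block where to grip, near the centre of mass; x runs along them to the points (+77 mm), the two loops lie at x -70 to -16 mm and are together 65 mm wide. Pivot block: x -18 to +18 mm, 16 mm wide (y), 9 mm thick; pinch it across y from above.
- spool: Bystander: upright thread spool, diameter 46 mm, 58 mm high. Origin: centre of its underside. Leave alone.
Mind the look-alikes: they are no part of the job. There is more than one size of the tin; the one meant has the size given above.

How it is judged:
On the way, in this order (a step that is already met when the one before it is completed fails the run):
1. the bead jar stands in the narrower free compartment and the tin lies flat in the big one, both let go and still (x of jar in the frame of box between -0.085 and -0.043 m and y of jar in the frame of box between -0.025 and 0.065 m and z of jar in the frame of box between 0.003 and 0.011 m and angle between each of jar, tin's own z axis and vertical below 0.1 rad and x of tin in the frame of box between 0.005 and 0.089 m and y of tin in the frame of box between -0.065 and 0.065 m and z of tin in the frame of box between 0.003 and 0.011 m and linear speed of each of jar, tin below 0.03 m/s and contact force between the fingers and jar below 0.2 N and contact force between the fingers and tin below 0.2 N), for 0.2 s.
2. the tray sits level on both battens over them, let go and still, with the scissors not yet in it (z of tray in the frame of box between 0.051 and 0.057 m and horizontal distance between tray and box below 0.008 m and angle between the x axis of tray and the x axis of box, either way round below 0.06 rad and angle between tray's own z axis and vertical below 0.03 rad and linear speed of tray below 0.03 m/s and contact force between the fingers and tray below 0.2 N and not (x of scissors in the frame of tray between -0.1 and 0.1 m and y of scissors in the frame of tray between -0.08 and 0.08 m and z of scissors in the frame of tray between 0.002 and 0.01 m and angle between scissors's own z axis and vertical below 0.12 rad)), for 0.2 s.
At the end, for the whole second after the job is handed in: Jar upright and tin flat on the box floor in their compartments; tray level on both battens (3 mm in height, 8 mm off centre, 0.06 rad in direction, 0.03 rad off level); scissors flat on the tray floor (5 mm, 0.12 rad); all released and at rest (x of jar in the frame of box between -0.085 and -0.043 m and y of jar in the frame of box between -0.025 and 0.065 m and z of jar in the frame of box between 0.003 and 0.011 m and angle between each of jar, tin's own z axis and vertical below 0.1 rad and x of tin in the frame of box between 0.005 and 0.089 m and y of tin in the frame of box between -0.065 and 0.065 m and z of tin in the frame of box between 0.003 and 0.011 m and z of tray in the frame of box between 0.051 and 0.057 m and horizontal distance between tray and box below 0.008 m and angle between the x axis of tray and the x axis of box, either way round below 0.06 rad and angle between tray's own z axis and vertical below 0.03 rad and x of scissors in the frame of tray between -0.1 and 0.1 m and y of scissors in the frame of tray between -0.08 and 0.08 m and z of scissors in the frame of tray between 0.002 and 0.01 m and angle between scissors's own z axis and vertical below 0.12 rad and linear speed of each of jar, tin, tray, scissors below 0.03 m/s and contact force between the fingers and tray below 0.2 N and contact force between the fingers and scissors below 0.2 N); the robot touches nothing.
It fails at once if the thread spool is knocked over or moved more than 30 mm (distance of spool from where it was at the start of the episode above 0.03 m or angle between spool's own z axis and vertical above 0.5 rad).
It fails at once if the jar, tin, tray or scissors are let fall (faster than 0.8 m/s, a drop of more than about 30 mm, with no finger touching them) ((linear speed of jar above 0.8 m/s and contact force between the fingers and jar below 0.05 N) or (linear speed of tin above 0.8 m/s and contact force between the fingers and tin below 0.05 N) or (linear speed of tray above 0.8 m/s and contact force between the fingers and tray below 0.05 N) or (linear speed of scissors above 0.8 m/s and contact force between the fingers and scissors below 0.05 N)).
It also fails if it takes over 72 s, if anything falls off the work surface, if the arm or the gripper's body presses on something with over 40 N, if the wrist force passes 120 N, or if a joint passes its speed limit or range.

## Working session

There is one attempt and no reset: what is moved stays moved. The work goes in short steps, Python scripts to look and compute and a tool call to move; the robot and the scene stay as the last step left them, time stands still between calls to the robot, and variables do not carry over. Pictures are saved under pics/ and viewed, and the job is handed in when it is done.

Besides the shell and the picture viewer there is one more tool, called after "Call:" as a command line: name --argument value ..., lists and objects as JSON in quotes. play_rows: Moves the arm, as the interface text tells. Its arguments: {"type":"object","properties":{"linear":{"type":"array","items":{"type":"array","items":{"type":"number"}}},"turn":{"type":"array","items":{"type":"array","items":{"type":"number"}}},"jaw":{"type":"array","items":{"type":"number"}},"newtons":{"type":"number"}},"required":["linear","turn","jaw"]}

```bash
mkdir -p pics; python3 - <<'E'
from bench import robot,cams
import cv2,numpy as np
o=robot.observe()
for k,v in o.items(): print(k,v)
for n in ("side","top"):
    c=cams.calibration(n); print(n,c)
    cv2.imwrite(f"pics/{n}0.png",cams.read_camera(n))
E
```

```text
time 0.0
q [-0.84177432  0.50186362 -0.42674035  1.55146107  0.2207892   1.13827086
 -0.21032047]
qd [ 0.00092227  0.00206445 -0.00080694 -0.00164681  0.00171474  0.00033992
 -0.00100761]
effort [-4.61144755e-04 -5.66601849e+01 -5.81660405e+00 -2.79112118e+01
 -6.86611002e-02  3.08603374e-02  1.91025197e-04]
ee_pos [0.29169933 0.58008615 0.22565935]
tcp_rot [ 3.11038544  1.5688423  -2.0678381 ]
ft_force [-0.38227354  0.37927817 -0.24882728]
torque [-0.01462792 -0.01895992  0.00863534]
width 0.9979889235930016
side {'camera_matrix': array([[509.60267196,   0.        , 311.03920966],
       [  0.        , 509.60267196, 200.39983179],
       [  0.        ,   0.        ,   1.        ]]), 'R': array([[ 0.94995201, -0.31179155, -0.01942172],
       [-0.21861557, -0.6190829 , -0.7542835 ],
       [ 0.22315556,  0.72077902, -0.65626154]]), 't': array([-0.37767164,  0.15207455,  1.17986009])}
top {'camera_matrix': array([[472.49137367,   0.        , 321.25187432],
       [  0.        , 472.49137367, 195.12595737],
       [  0.        ,   0.        ,   1.        ]]), 'R': array([[-0.00707633, -0.99988495, -0.01341678],
       [-0.99747114,  0.00800686, -0.07062027],
       [ 0.07071957,  0.01288312, -0.99741304]]), 't': array([0.01381737, 0.40292159, 1.42153866])}
```

View pics/side0.png

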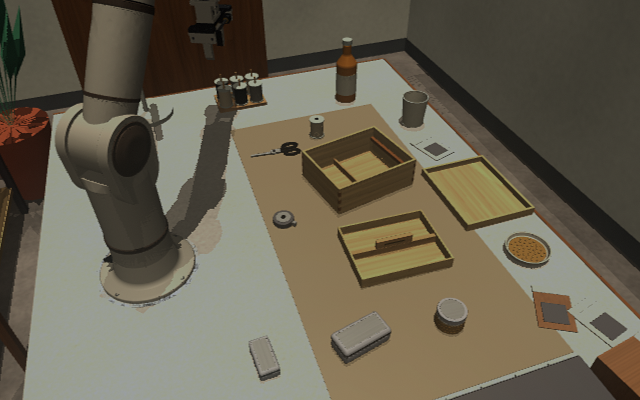

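View pics/top0.png

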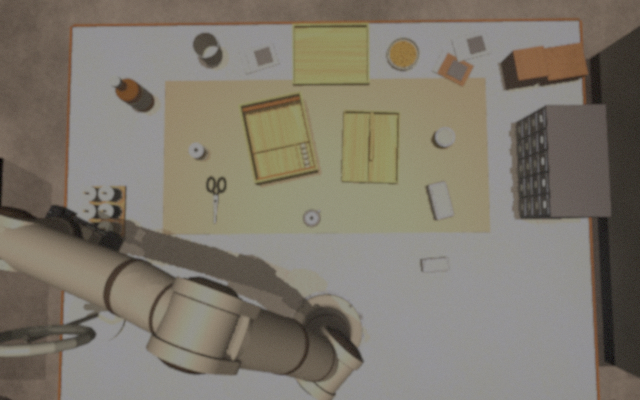

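```bash
cat > h.py <<'E'
import cv2,numpy as np
from bench import robot,cams
def P(n,X):
    c=cams.calibration(n);X=np.atleast_2d(X);Y=X@c["R"].T+c["t"];p=Y@c["camera_matrix"].T;return p[:,:2]/p[:,2:]
def U(n,u,v,z):
    c=cams.calibration(n);d=c["R"].T@np.linalg.inv(c["camera_matrix"])@[u,v,1];o=-c["R"].T@c["t"];return o+d*(z-o[2])/d[2]
def crop(img,x0,y0,w,h,s,name):
    c=cv2.resize(img[y0:y0+h,x0:x0+w],None,fx=s,fy=s,interpolation=cv2.INTER_CUBIC)
    c=cv2.convertScaleAbs(c,alpha=1.3,beta=10)
    st=10
    for x in range((x0+st-1)//st*st,x0+w,st):
        cv2.line(c,(int((x-x0+.5)*s),0),(int((x-x0+.5)*s),6),(0,0,255),1);cv2.putText(c,str(x),(int((x-x0+.5)*s)-10,16),0,.35,(0,0,255),1)
    for y in range((y0+st-1)//st*st,y0+h,st):
        cv2.line(c,(0,int((y-y0+.5)*s)),(6,int((y-y0+.5)*s)),(0,0,255),1);cv2.putText(c,str(y),(8,int((y-y0+.5)*s)+4),0,.35,(0,0,255),1)
    cv2.imwrite("pics/"+name,c)
E
python3 - <<'E'
from h import *
t=cv2.imread("pics/top0.png");s=cv2.imread("pics/side0.png")
crop(t,235,85,90,70*1+35,5,"c_box_t.png")
crop(s,295,120,125,95,6,"c_box_s.png")
crop(t,330,100,135,130,4,"c_r_t.png")
crop(s,325,205,150,160,3,"c_r_s.png")
E
```

```text
(no output)
```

View pics/c_box_t.png

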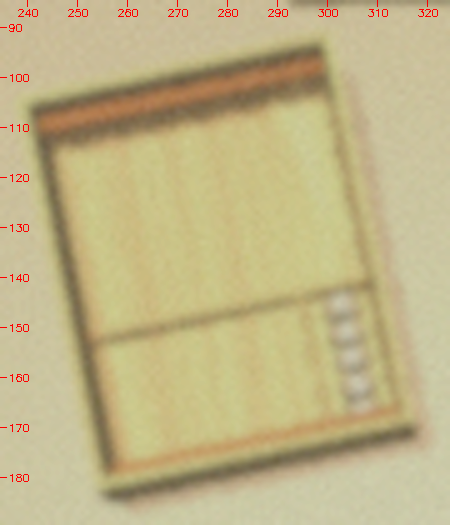

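View pics/c_box_s.png

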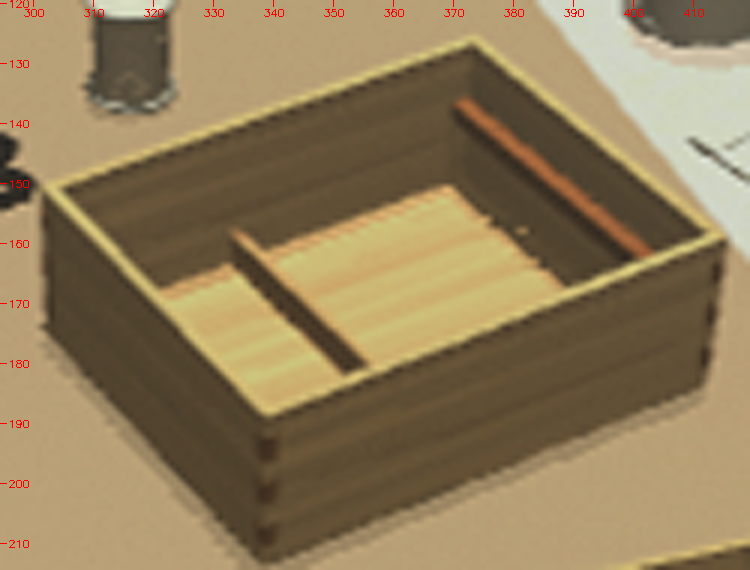

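View pics/c_r_t.png

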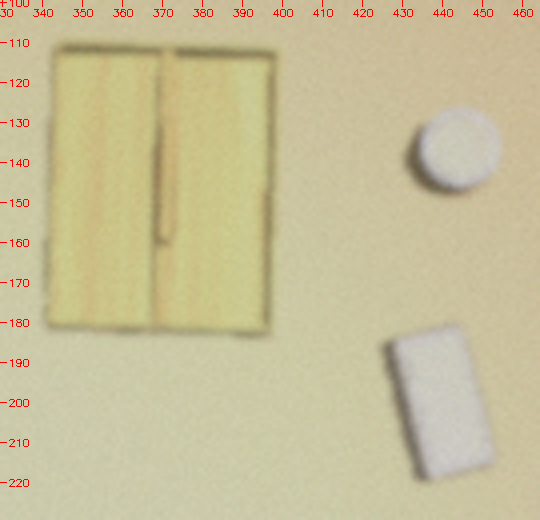

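View pics/c_r_s.png

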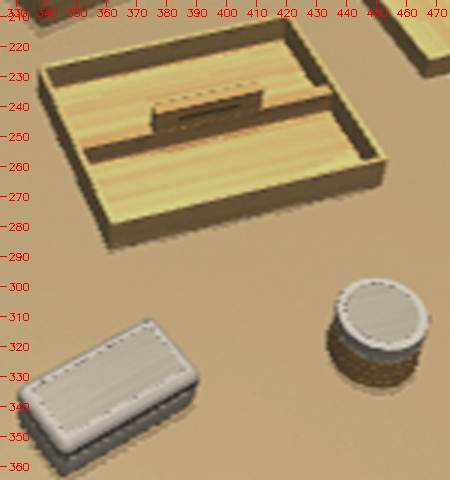

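```bash
cat > fit.py <<'E'
from h import *
from scipy.optimize import least_squares
def fitpose(obs,x0):
    # obs: list (cam, local xyz mm, u,v)
    def w(p,L):
        c,s=np.cos(p[2]),np.sin(p[2]);L=np.array(L)/1000;return np.array([p[0]+c*L[0]-s*L[1],p[1]+s*L[0]+c*L[1],L[2]])
    f=lambda p:np.concatenate([P(n,w(p,L))[0]-[u,v] for n,L,u,v in obs])
    r=least_squares(f,x0,loss="soft_l1");return r.x,f(r.x).reshape(-1,2)
def go(name,obs,x0):
    for k in ("top","side","both"):
        o=[q for q in obs if k in(q[0],"both")]
        if len(o)<2: continue
        p,res=fitpose(o,x0);print(name,k,np.round(p,4),"rms px",np.sqrt((res**2).mean()).round(2))
        if k=="both":print(res.round(1).tolist())
if __name__=="__main__":
    B=[(-119,95),(119,95),(119,-95),(-119,-95)]
    c=lambda n,b,z,uv:[(n,(x,y,z),u,v) for (x,y),(u,v) in zip(b,uv)]
    go("box",c("top",B,84,[(255,183.5),(241,105),(299.5,93),(317.5,170.5)])+c("side",B,84,[(302,150.5),(373,126),(415,159),(338.5,188.5)])
      +[("side",(-119,-95,0),338.5,213),("side",(-119,95,0),302,174)],[.75,.1,.1])
    T=[(-109.5,85.5),(109.5,85.5),(109.5,-85.5),(-109.5,-85.5)]
    go("tray",c("top",T,30,[(341.2,181.2),(343.2,110.7),(398.7,112.7),(396.5,183.)])+c("side",T,30,[(338.3,227.7),(420.7,211.),(453.3,258.3),(361.7,280.3)])
      +[("side",(-109.5,-85.5,0),361.7,287.7),("side",(109.5,-85.5,0),452.3,266.7)],[.7,-.2,0])
    t=[(-55,28),(55,28),(55,-28),(-55,-28)]
    go("tin",c("top",t,38,[(436.5,219.8),(427,184),(444.7,180.3),(453.7,216)])+c("side",t,38,[(330.,337.5),(375,310.5),(392,330.),(346,355.)]),[.57,-.35,.2])
    for n,u,v in(("top",444,136.5),("side",451.2,309.3)): print("jar",U(n,u,v,.044))
E
python3 fit.py
python3 - <<'E'
from h import *
t=cv2.imread("pics/top0.png");s=cv2.imread("pics/side0.png")
crop(t,180,130,60,100,5,"c_sc_t.png")
crop(s,240,105,100,65,7,"c_sc_s.png")
crop(s,310,295,170,85,4,"c_tj.png")
E
```

```text
box top [0.5672 0.1344 0.197 ] rms px 1.35
box side [0.5746 0.1386 0.204 ] rms px 0.66
box both [0.5719 0.1365 0.207 ] rms px 1.4
[[-1.1, -0.9], [-3.5, -1.1], [1.2, -2.9], [0.4, -1.8], [-1.8, 0.2], [-0.1, -0.7], [0.1, 0.0], [-0.4, 0.9], [-0.9, 1.7], [-0.8, 1.3]]
tray top [ 0.5475 -0.1375 -0.0442] rms px 0.64
tray side [ 0.553  -0.1425 -0.0397] rms px 0.81
tray both [ 0.5518 -0.1411 -0.0378] rms px 1.21
[[0.6, -0.7], [0.6, -1.8], [1.4, -2.3], [2.2, -0.9], [-1.8, -0.6], [-0.3, -2.1], [0.1, -0.5], [-0.4, -0.5], [-1.0, 1.1], [-1.0, 0.0]]
tin top [ 0.384  -0.3442  0.2225] rms px 0.38
tin side [ 0.3851 -0.3514  0.2469] rms px 1.09
tin both [ 0.3854 -0.3481  0.2279] rms px 1.29
[[0.7, -0.1], [1.0, -0.2], [1.5, -0.9], [1.9, -0.7], [-1.0, -3.6], [-0.2, -1.3], [0.0, -0.9], [-0.8, 0.6]]
jar [ 0.57379731 -0.35811702  0.044     ]
jar [ 0.57435091 -0.3622074   0.044     ]
```

View pics/c_sc_t.png

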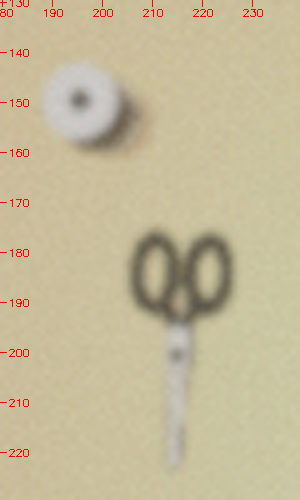

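View pics/c_sc_s.png

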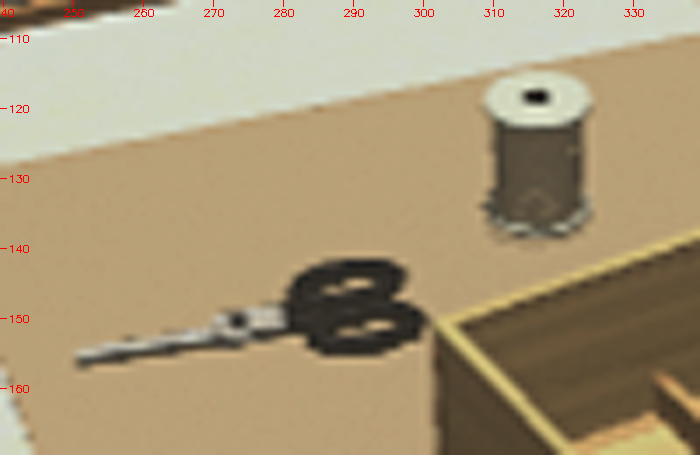

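View pics/c_tj.png

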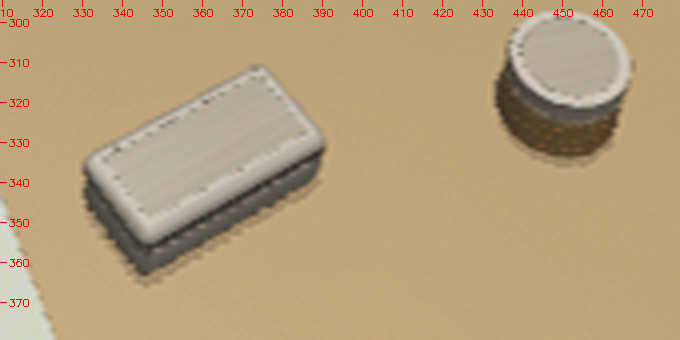

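```bash
cat > mv.py <<'E'
import sys
from h import *
from scipy.spatial.transform import Rotation as Ro
def cur():
    o=robot.observe();return o,Ro.from_euler("xyz",o["tcp_rot"])
def plan(x,y,z,yaw):
    """target TCP and jaw direction yaw (world, mod pi)"""
    o,R=cur();M=R.as_matrix()
    best=None
    for k in(-1,0,1,2):
        a=yaw+k*np.pi;zt=np.array([np.cos(a),np.sin(a),0]);xt=np.array([0,0,-1.]);T=np.column_stack([xt,np.cross(zt,xt),zt])
        rv=Ro.from_matrix(M.T@T).as_rotvec()
        if best is None or np.linalg.norm(rv)<np.linalg.norm(best):best=rv
    d=M.T@(np.array([x,y,z])-o["ee_pos"])*100
    print("t",round(o["time"],2),"pos",o["ee_pos"].round(4),"jawyaw",np.arctan2(M[1,2],M[0,2]).round(3),"w",round(o["width"],3),"q",o["q"].round(2),"F",np.round(o["ft_force"],1))
    print("linear cm",d.round(2),"turn",best.round(4))
if __name__=="__main__": plan(*[float(eval(a)) for a in sys.argv[1:5]])
E
python3 mv.py .574 -.360 .23 1.775
cat > ov.py <<'E'
import sys
from h import *
def wire(img,n,p,segs,col,s,x0,y0):
    c,q=np.cos(p[2]),np.sin(p[2]);zo=p[3] if len(p)>3 else 0
    for a,b in segs:
        w=[(p[0]+c*L[0]/1e3-q*L[1]/1e3,p[1]+q*L[0]/1e3+c*L[1]/1e3,L[2]/1e3+zo) for L in(a,b)]
        u=(P(n,w)-[x0,y0]+.5)*s-.5
        cv2.line(img,tuple(np.round(u[0]*16).astype(int)),tuple(np.round(u[1]*16).astype(int)),col,1,cv2.LINE_AA,4)
def boxs(hx,hy,z0,z1):
    C=[(-hx,-hy),(hx,-hy),(hx,hy),(-hx,hy)];r=[]
    for i in range(4):
        a,b=C[i],C[(i+1)%4]
        r+=[((*a,z0),(*b,z0)),((*a,z1),(*b,z1)),((*a,z0),(*a,z1))]
    return r
def cyl(r,z0,z1):
    t=np.linspace(0,2*np.pi,33);return [((r*np.cos(a),r*np.sin(a),z),(r*np.cos(b),r*np.sin(b),z)) for z in(z0,z1) for a,b in zip(t,t[1:])]
BOX=boxs(119,95,0,84)+[((-113,-89,84),(113,-89,84)),((113,-89,84),(113,89,84)),((113,89,84),(-113,89,84)),((-113,89,84),(-113,-89,84)),((-18,-89,24),(-18,89,24))]
TRAY=boxs(109.5,85.5,0,30)+boxs(45,5,24,46)
TIN=boxs(55,28,0,38)
JAR=cyl(30,0,44)
def show(img,n,items,x0,y0,w,h,s,name):
    c=cv2.resize(img[y0:y0+h,x0:x0+w],None,fx=s,fy=s,interpolation=cv2.INTER_CUBIC)
    c=cv2.convertScaleAbs(c,alpha=1.3,beta=10)
    for p,g,col in items: wire(c,n,p,g,col,s,x0,y0)
    cv2.imwrite("pics/"+name,c)
E
python3 - <<'E'
from ov import *
t=cv2.imread("pics/top0.png");s=cv2.imread("pics/side0.png")
it=[((.5715,.1365,.203),BOX,(0,0,255)),((.5515,-.141,-.04),TRAY,(255,0,0)),((.3850,-.3485,.23),TIN,(0,200,0)),((.574,-.360,0),JAR,(255,0,255))]
show(t,"top",it,230,85,240,145,3,"o_t.png")
show(s,"side",it,295,120,180,250,2,"o_s.png")
show(s,"side",it,295,120,130,100,6,"o_s1.png")
E
```

```text
t 0.1 pos [0.2917 0.5802 0.2258] jawyaw 1.105 w 0.999 q [-0.84  0.5  -0.43  1.55  0.22  1.14 -0.21] F [-0.4 -0.5 -0.1]
linear cm [ -0.3  -67.45 -71.32] turn [-6.7e-01 -1.7e-03 -6.0e-04]
```

View pics/o_t.png

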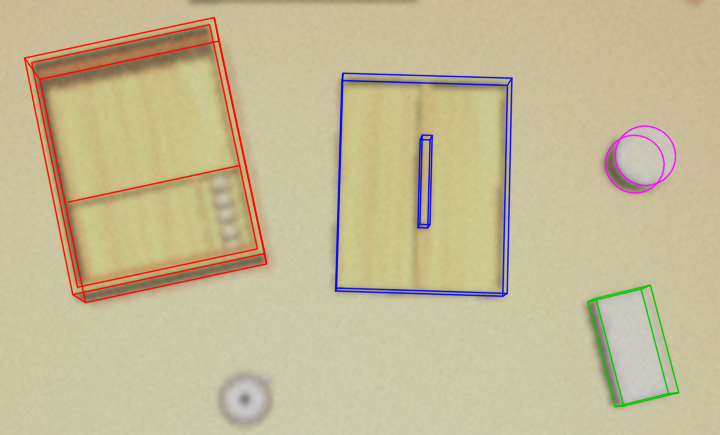

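View pics/o_s.png

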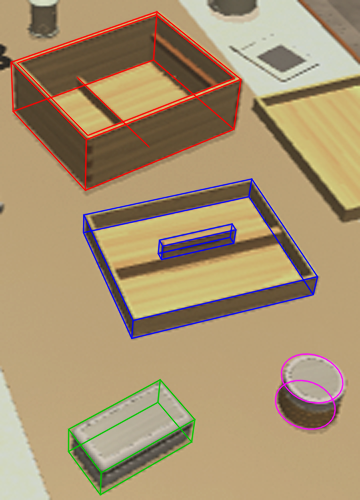

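View pics/o_s1.png

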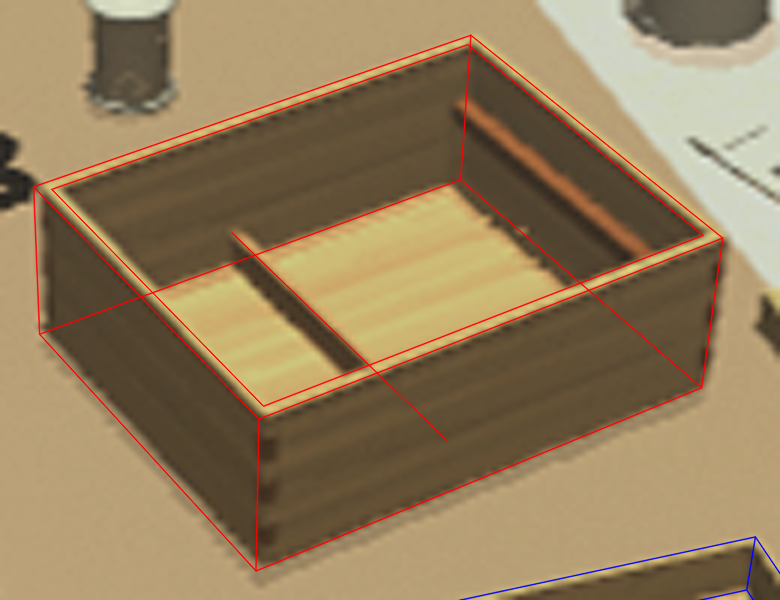

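Call:
play_rows --linear '[[0,-67,-71],[0,-67,-71],[0,-67,-71],[0,-67,-71],[0,-67,-71]]' --turn '[[-0.67,0,0],[-0.67,0,0],[-0.67,0,0],[-0.67,0,0],[-0.67,0,0]]' --jaw '[0,0,0,0,0]' --newtons 15

```text
time: 0.6
ee_pos: [0.3624, 0.3441, 0.2264]
tcp_rot: [1.837, 1.57, -2.666]
ft_force: [1.8, -0.2, 0.7]
width: 0.997
```

```bash
python3 mv.py .574 -.360 .2 1.775
```

```text
t 0.6 pos [0.3624 0.3441 0.2264] jawyaw 1.781 w 0.997 q [-0.35  0.24 -0.54  1.92  0.14  1.02  0.84] F [ 1.8 -0.2  0.7]
linear cm [  2.64  -6.04 -73.27] turn [ 0.0055 -0.0001 -0.0005]
```

Call:
play_rows --linear '[[0,-6,-73],[0,-6,-73],[0,-6,-73],[0,-6,-73],[0,-6,-73]]' --turn '[[0,0,0],[0,0,0],[0,0,0],[0,0,0],[0,0,0]]' --jaw '[0,0,0,0,0]'

```text
time: 1.1
ee_pos: [0.433, 0.104, 0.2268]
tcp_rot: [-1.975, 1.571, -0.2]
ft_force: [0.8, 0.5, 0.2]
width: 1.001
```

```bash
python3 mv.py .574 -.360 .15 1.775
```

```text
t 1.1 pos [0.433  0.104  0.2268] jawyaw 1.775 w 1.001 q [ 0.04  0.12 -0.36  2.04  0.05  0.99  1.43] F [0.8 0.5 0.2]
linear cm [  7.69  -4.4  -48.29] turn [-0.     -0.0001  0.0002]
```

Call:
play_rows --linear '[[0,-4.4,-48.3],[0,-4.4,-48.3],[0,-4.4,-48.3],[0,-4.4,-48.3],[0,-4.4,-48.3]]' --turn '[[0,0,0],[0,0,0],[0,0,0],[0,0,0],[0,0,0]]' --jaw '[0,0,0,0,0]'

```text
time: 1.6
ee_pos: [0.5056, -0.1351, 0.2266]
tcp_rot: [1.268, 1.571, 3.044]
ft_force: [1.4, -0.5, -0.0]
width: 0.997
```

```bash
python3 mv.py .574 -.360 .09 1.775
```

```text
t 1.6 pos [ 0.5056 -0.1351  0.2266] jawyaw 1.775 w 0.997 q [ 0.35  0.25 -0.16  1.87  0.05  1.02  1.94] F [ 1.4 -0.5 -0. ]
linear cm [ 13.66  -2.13 -23.41] turn [ 0.0001  0.0001 -0.0003]
```

Call:
play_rows --linear '[[0,-2.1,-23.4],[0,-2.1,-23.4],[0,-2.1,-23.4],[7,-2.1,-23.4],[13,-2.1,-23.4]]' --turn '[[0.4,0,0],[0.4,0,0],[0.4,0,0],[0.4,0,0],[0.4,0,0]]' --jaw '[0,0,0,0,0]'

```text
time: 2.1
ee_pos: [0.5683, -0.34, 0.1514]
tcp_rot: [-2.147, 1.563, -0.776]
ft_force: [0.5, 0.8, -0.2]
width: 1.001
```

```bash
python3 mv.py .574 -.360 .09 1.375
python3 - <<'E'
from h import *
for n,b in(("top",(400,85,110,110)),("side",(380,210,130,150))):
    i=cams.read_camera(n);cv2.imwrite(f"pics/{n}1.png",i);crop(i,*b,5 if n=="top" else 4,f"c1_{n}.png")
E
```

```text
t 2.1 pos [ 0.5683 -0.34    0.1514] jawyaw 1.371 w 1.001 q [ 0.5   0.56 -0.01  1.6   0.01  0.98  1.86] F [ 0.5  0.8 -0.2]
linear cm [ 6.16 -0.91 -1.82] turn [-0.0039 -0.0043  0.0066]
```

View pics/c1_top.png

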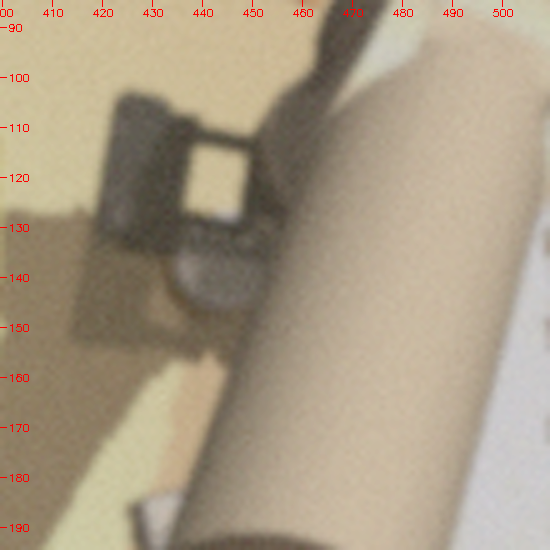

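View pics/c1_side.png

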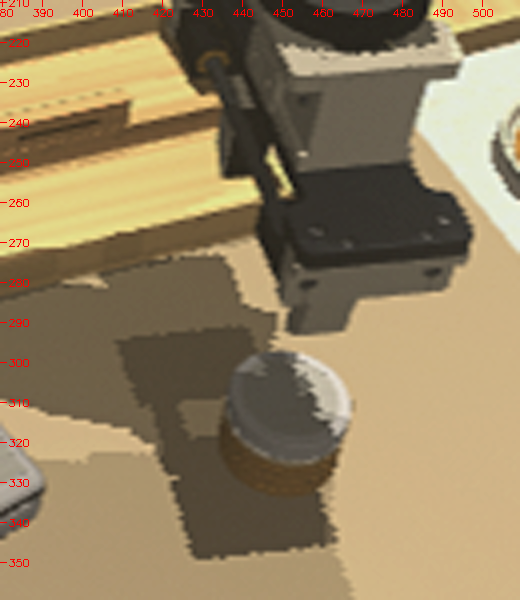

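Call:
play_rows --linear '[[4.2,-0.9,-1.8],[6.2,-0.9,-1.8],[6.2,-0.9,-1.8],[6.2,-0.9,-1.8],[6.2,-0.9,-1.8]]' --turn '[[0,0,0],[0,0,0],[0,0,0],[0,0,0],[0,0,0]]' --jaw '[0,0,0,0,0]'

```text
time: 2.7
ee_pos: [0.5735, -0.3531, 0.0904]
tcp_rot: [-1.734, 1.567, -0.357]
ft_force: [0.6, 0.4, 1.2]
width: 1.004
```

```bash
python3 mv.py .574 -.360 .09 1.375
cat > fing.py <<'E'
from ov import *
from mv import cur
def fingers(half=None):
    o,R=cur();M=R.as_matrix();h=46*o["width"] if half is None else half
    segs=[]
    C=[(1,h,-9.5),(1,h,9.5),(1,h+19,9.5),(1,h+19,-9.5)]
    for sg in(1,-1):
        pts=[o["ee_pos"]+M@np.array([0,y,sg*z])/1e3 for _,z,y in C]
        segs+=[(tuple(pts[i]*1e3),tuple(pts[(i+1)%4]*1e3)) for i in range(4)]
    return ((0,0,0),segs,(0,255,0))
E
python3 - <<'E'
from fing import *
for n,b in(("top",(400,85,110,110)),("side",(380,210,130,150))):
    i=cams.read_camera(n);cv2.imwrite(f"pics/{n}2.png",i);show(i,n,[fingers(),((.574,-.36,0),JAR,(255,0,255))],*b,5 if n=="top" else 4,f"c2_{n}.png")
E
```

```text
t 2.7 pos [ 0.5735 -0.3531  0.0904] jawyaw 1.376 w 1.004 q [ 0.52  0.65 -0.01  1.6   0.01  0.89  1.88] F [0.6 0.4 1.2]
linear cm [ 0.04 -0.18 -0.66] turn [ 0.0012 -0.0006  0.0035]
```

View pics/c2_top.png

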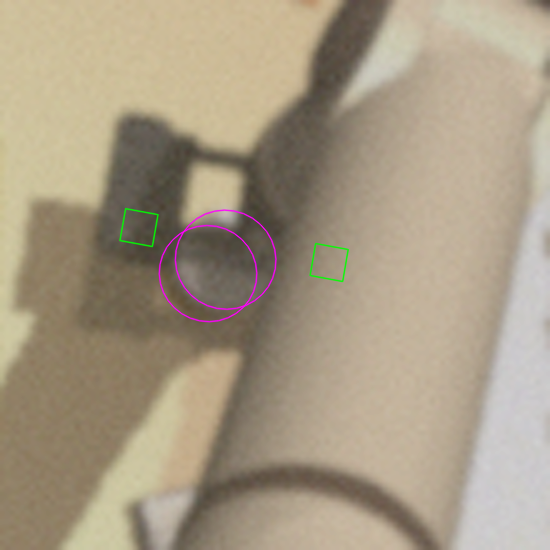

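View pics/c2_side.png

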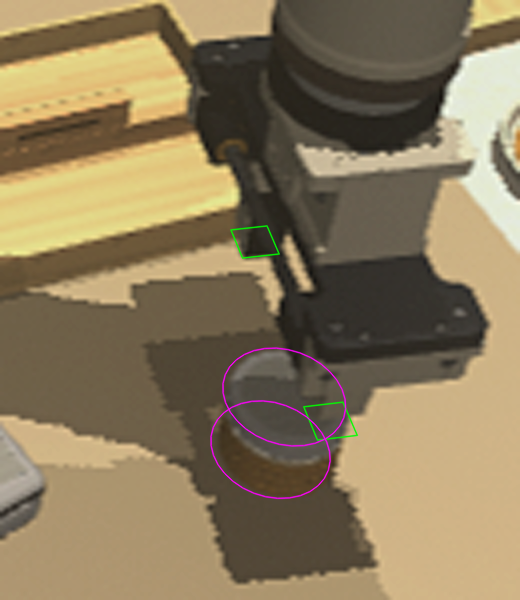

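Call:
play_rows --linear '[[0,-0.2,-0.7],[3,-0.2,-0.7],[5.5,-0.2,-0.7],[7.1,-0.2,-0.7],[7.1,-0.2,-0.7]]' --turn '[[0,0,0],[0,0,0],[0,0,0],[0,0,0],[0,0,0]]' --jaw '[0,0,0,0,0]'

```text
time: 3.3
ee_pos: [0.5706, -0.36, 0.0144]
tcp_rot: [1.26, 1.566, 2.635]
ft_force: [0.0, 1.0, 0.7]
width: 1.001
```

```bash
python3 mv.py .574 -.360 .019 1.375
```

```text
t 3.3 pos [ 0.5706 -0.36    0.0144] jawyaw 1.375 w 1.001 q [ 0.53  0.76 -0.01  1.61  0.01  0.78  1.89] F [0.  1.  0.7]
linear cm [-0.46 -0.34  0.06] turn [-0.0001  0.0014 -0.0042]
```

Call:
play_rows --linear '[[-0.4,-0.3,0],[-0.4,-0.3,0],[-0.4,-0.3,0],[-0.4,-0.3,0],[-0.4,-0.3,0]]' --turn '[[0,0,0],[0,0,0],[0,0,0],[0,0,0],[0,0,0]]' --jaw '[60,120,255,255,255]' --newtons 15

```text
time: 3.8
ee_pos: [0.5758, -0.3615, 0.0216]
tcp_rot: [-1.835, 1.57, -0.46]
ft_force: [-0.2, 0.6, 3.7]
width: 0.652
```

```bash
python3 mv.py .574 -.360 .019 1.375
```

```text
t 3.8 pos [ 0.5758 -0.3615  0.0216] jawyaw 1.375 w 0.652 q [ 0.53  0.75 -0.01  1.6   0.01  0.79  1.89] F [-0.2  0.6  3.7]
linear cm [0.26 0.2  0.11] turn [ 0.     -0.0003  0.0011]
```

Call:
play_rows --linear '[[-2,0,0],[-6,0,0],[-11,0,0],[-16,0,2],[-16,0,6]]' --turn '[[0,0,0],[0,0,0],[0,0,0],[0,0,0],[0,0,0]]' --jaw '[255,255,255,255,255]'

```text
time: 4.3
ee_pos: [0.5892, -0.3097, 0.1889]
tcp_rot: [-2.083, 1.557, -0.715]
ft_force: [1.6, 0.4, -1.0]
width: 0.652
```

```bash
python3 mv.py .506 .1485 .18 1.775
```

```text
t 4.3 pos [ 0.5892 -0.3097  0.1889] jawyaw 1.367 w 0.652 q [ 0.45  0.52 -0.01  1.57  0.01  1.04  1.8 ] F [ 1.6  0.4 -1. ]
linear cm [ 0.37 17.42 43.2 ] turn [-0.4079 -0.0094  0.0108]
```

Call:
play_rows --linear '[[0,17.4,43.2],[0,17.4,43.2],[0,17.4,43.2],[0,17.4,43.2],[0,17.4,43.2]]' --turn '[[0,0,0],[-0.2,0,0],[-0.408,0,0],[-0.408,0,0],[-0.408,0,0]]' --jaw '[255,255,255,255,255]'

```text
time: 4.8
ee_pos: [0.5396, -0.055, 0.181]
tcp_rot: [-2.026, 1.57, -0.24]
ft_force: [0.7, 1.5, -1.3]
width: 0.647
```

```bash
python3 mv.py .506 .1485 .18 1.775
```

```text
t 4.8 pos [ 0.5396 -0.055   0.181 ] jawyaw 1.786 w 0.647 q [ 0.2   0.34 -0.18  1.87  0.07  0.94  1.77] F [ 0.7  1.5 -1.3]
linear cm [ 0.09 -1.06 20.6 ] turn [ 0.011  -0.0001  0.0003]
```

Call:
play_rows --linear '[[0,-1,20.6],[0,-1,20.6],[0,-1,20.6],[0,-1,20.6],[0,-1,20.6]]' --turn '[[0.01,0,0],[0.01,0,0],[0.01,0,0],[0.01,0,0],[0.01,0,0]]' --jaw '[255,255,255,255,255]'

```text
time: 5.3
ee_pos: [0.5047, 0.155, 0.1813]
tcp_rot: [-0.232, 1.567, 1.552]
ft_force: [-0.8, 0.6, -0.2]
width: 0.648
```

```bash
python3 mv.py .506 .1485 .13 1.775
cat > both.py <<'E'
import sys
from fing import *
def both(tag,items,bt=(220,80,110,120),bs=(280,100,150,120),st=5,ss=5):
    for n,b,s in(("top",bt,st),("side",bs,ss)):
        i=cams.read_camera(n);cv2.imwrite(f"pics/{n}{tag}.png",i);show(i,n,items,*b,s,f"c{tag}_{n}.png")
E
python3 - <<'E'
from both import *
o=robot.observe()["ee_pos"]
both("3",[((o[0],o[1],0,o[2]-.0216),JAR,(255,0,255)),((.5715,.1365,.203),BOX,(0,0,255))])
E
```

```text
t 5.3 pos [0.5047 0.155  0.1813] jawyaw 1.783 w 0.648 q [-0.11  0.32 -0.28  1.91  0.1   0.93  1.34] F [-0.8  0.6 -0.2]
linear cm [ 5.13  0.01 -0.69] turn [0.0084 0.0041 0.0009]
```

View pics/c3_top.png

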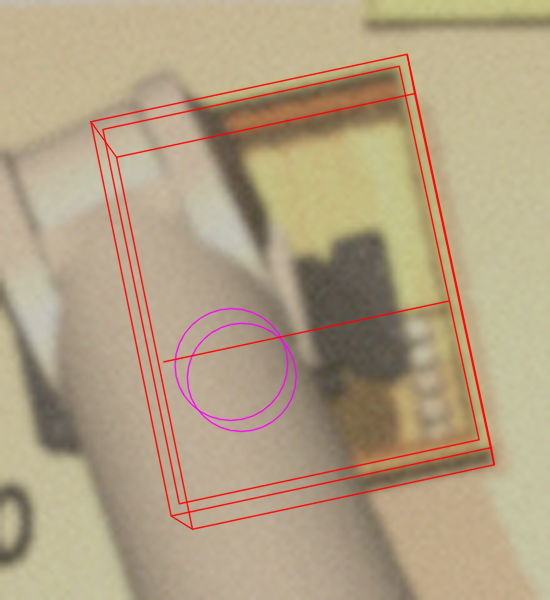

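View pics/c3_side.png

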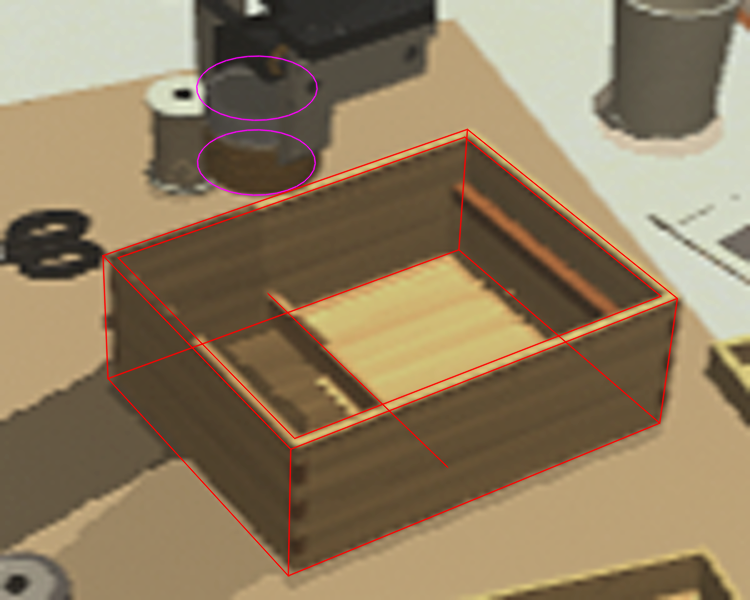

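Call:
play_rows --linear '[[0,0,-0.4],[2.5,-0.2,-0.45],[5.5,-0.2,-0.45],[8.5,-0.2,-0.45],[10,-0.2,-0.45]]' --turn '[[0.008,0.004,0],[0.008,0.004,0],[0.008,0.004,0],[0.008,0.004,0],[0.008,0.004,0]]' --jaw '[255,255,255,255,255]'

```text
time: 5.9
ee_pos: [0.5088, 0.1386, 0.0782]
tcp_rot: [2.58, 1.564, -1.943]
ft_force: [-0.7, 0.2, -0.0]
width: 0.648
```

```bash
python3 mv.py .507 .1505 .029 1.775
```

```text
t 5.9 pos [0.5088 0.1386 0.0782] jawyaw 1.76 w 0.648 q [-0.13  0.47 -0.24  1.97  0.17  0.72  1.29] F [-0.7  0.2 -0. ]
linear cm [ 4.91 -0.06  1.23] turn [-0.0148 -0.0059 -0.0038]
```

Call:
play_rows --linear '[[0,0,1.0],[2,0,1.0],[3.5,0,1.0],[4,0,1.0],[4,0,1.0]]' --turn '[[0,0,0],[0,0,0],[0,0,0],[0,0,0],[0,0,0]]' --jaw '[255,255,255,255,255]'

```text
time: 6.4
ee_pos: [0.5075, 0.1516, 0.0403]
tcp_rot: [2.849, 1.566, -1.67]
ft_force: [0.5, 0.1, -1.4]
width: 0.653
```

```bash
python3 mv.py .507 .1505 .028 1.775
```

```text
t 6.4 pos [0.5075 0.1516 0.0403] jawyaw 1.764 w 0.653 q [-0.16  0.53 -0.23  1.98  0.2   0.65  1.25] F [ 0.5  0.1 -1.4]
linear cm [ 1.23  0.07 -0.1 ] turn [-0.0109 -0.0045 -0.0014]
```

Call:
play_rows --linear '[[0.5,0,0],[1,0,0],[1.2,0,0],[1.2,0,0],[1.2,0,0]]' --turn '[[0,0,0],[0,0,0],[0,0,0],[0,0,0],[0,0,0]]' --jaw '[255,255,255,255,255]'

```text
time: 6.9
ee_pos: [0.5079, 0.1523, 0.0288]
tcp_rot: [-3.112, 1.567, -1.347]
ft_force: [0.7, -0.6, 0.6]
width: 0.65
```

```bash
python3 mv.py .507 .1505 .028 1.775
```

```text
t 6.9 pos [0.5079 0.1523 0.0288] jawyaw 1.765 w 0.65 q [-0.17  0.55 -0.22  1.99  0.2   0.62  1.24] F [ 0.7 -0.6  0.6]
linear cm [ 0.08  0.12 -0.16] turn [-0.0099 -0.004   0.0001]
```

Call:
play_rows --linear '[[0.1,0,0],[0.1,0,0],[0.1,0,0],[0.1,0,0],[0.1,0,0]]' --turn '[[0,0,0],[0,0,0],[0,0,0],[0,0,0],[0,0,0]]' --jaw '[255,255,70,45,45]'

```text
time: 7.4
ee_pos: [0.508, 0.1524, 0.0279]
tcp_rot: [-3.064, 1.567, -1.299]
ft_force: [0.1, 0.3, 1.0]
width: 0.813
```

Call:
play_rows --linear '[[0,0,0],[-3,0,0],[-8,0,0],[-13,0,0],[-15,0,0]]' --turn '[[0,0,0],[0,0,0],[0,0,0],[0,0,0],[0,0,0]]' --jaw '[45,45,45,45,0]'

```text
time: 7.9
ee_pos: [0.5102, 0.154, 0.1827]
tcp_rot: [-1.992, 1.563, -0.227]
ft_force: [0.5, 0.1, 0.1]
width: 0.869
```

```bash
python3 mv.py .384 -.347 .17 1.81
```

```text
t 7.9 pos [0.5102 0.154  0.1827] jawyaw 1.765 w 0.869 q [-0.11  0.32 -0.28  1.9   0.11  0.93  1.32] F [0.5 0.1 0.1]
linear cm [  1.26  22.07 -46.71] turn [-0.0448 -0.0034  0.0071]
```

Call:
play_rows --linear '[[0,22,-46.7],[0,22,-46.7],[0,22,-46.7],[0,22,-46.7],[0,22,-46.7]]' --turn '[[0,0,0],[0,0,0],[-0.04,0,0],[-0.04,0,0],[-0.04,0,0]]' --jaw '[0,0,0,0,0]'

```text
time: 8.4
ee_pos: [0.4461, -0.0914, 0.179]
tcp_rot: [-3.003, 1.566, -1.197]
ft_force: [0.7, -1.3, -0.8]
width: 1.002
```

```bash
python3 mv.py .384 -.348 .17 1.806
python3 - <<'E'
from both import *
both("4",[((.573,.1385,.204),BOX,(0,0,255)),((.508,.1524,.2,.006),JAR,(255,0,255))])
E
```

```text
t 8.4 pos [ 0.4461 -0.0914  0.179 ] jawyaw 1.805 w 1.002 q [ 0.28  0.19 -0.15  2.08  0.04  0.88  1.91] F [ 0.7 -1.3 -0.8]
linear cm [  0.99  12.   -23.51] turn [-0.0006 -0.0043  0.0006]
```

View pics/c4_top.png

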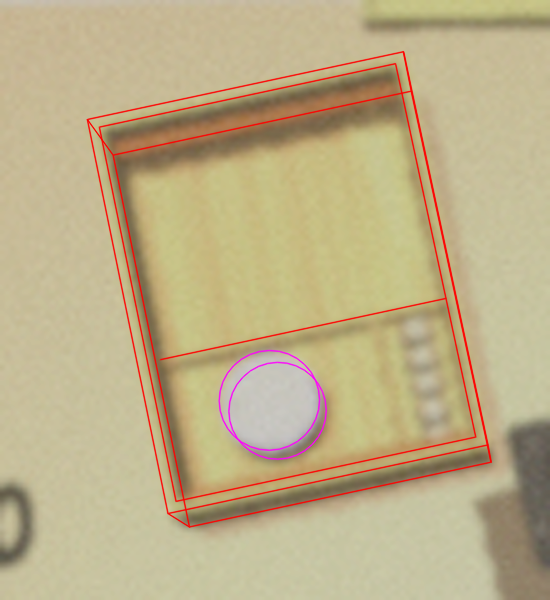

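View pics/c4_side.png

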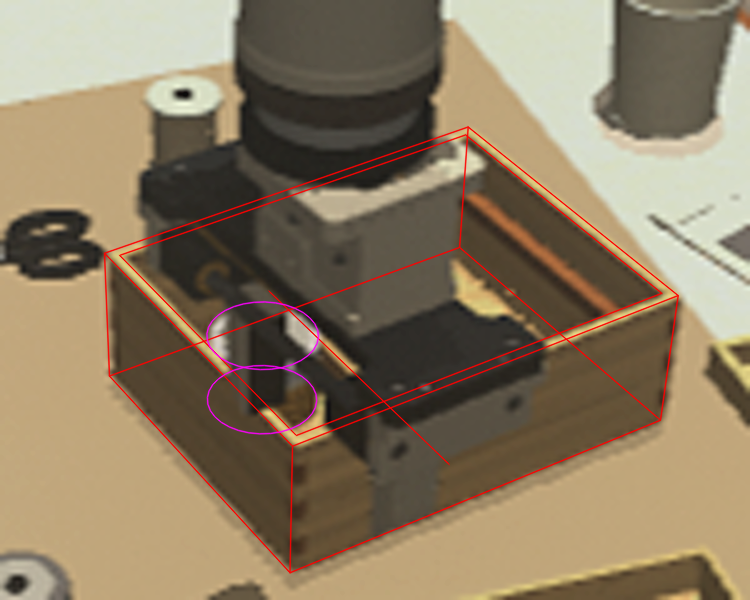

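Call:
play_rows --linear '[[0,12.0,-23.5],[0,12.0,-23.5],[0,12.0,-23.5],[0,12.0,-23.5],[0,12.0,-23.5]]' --turn '[[0,0,0],[0,0,0],[0,0,0],[0,0,0],[0,0,0]]' --jaw '[0,0,0,0,0]'

```text
time: 9.0
ee_pos: [0.3877, -0.3339, 0.1798]
tcp_rot: [-3.046, 1.566, -1.24]
ft_force: [0.9, 0.6, 0.5]
width: 1.002
```

```bash
python3 mv.py .384 -.348 .07 1.806
```

```text
t 9.0 pos [ 0.3877 -0.3339  0.1798] jawyaw 1.806 w 1.002 q [ 0.64  0.28  0.02  1.96 -0.    0.9   2.47] F [0.9 0.6 0.5]
linear cm [10.99  0.69 -1.23] turn [-0.0002 -0.0043  0.0004]
```

Call:
play_rows --linear '[[2,0,0],[6,0,0],[10,0,0],[11,0,0],[11,0,0]]' --turn '[[0,0,0],[0,0,0],[0,0,0],[0,0,0],[0,0,0]]' --jaw '[0,0,0,0,0]'

```text
time: 9.5
ee_pos: [0.3871, -0.3316, 0.0682]
tcp_rot: [1.805, 1.568, -2.673]
ft_force: [-0.3, 0.4, 0.0]
width: 0.993
```

```bash
python3 mv.py .384 -.348 .018 1.806
python3 - <<'E'
from both import *
both("5",[fingers(),((.384,-.348,.235),TIN,(0,0,255))],bt=(390,155,110,100),bs=(300,280,130,110))
E
```

```text
t 9.5 pos [ 0.3871 -0.3316  0.0682] jawyaw 1.805 w 0.993 q [ 0.64  0.45  0.01  2.03 -0.01  0.67  2.47] F [-0.3  0.4  0. ]
linear cm [ 5.02  0.66 -1.52] turn [-0.0005 -0.0006 -0.0026]
```

View pics/c5_side.png

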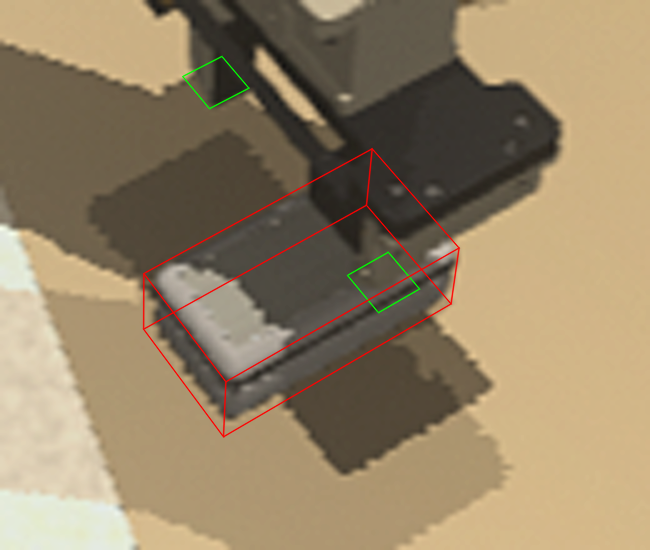

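View pics/c5_top.png

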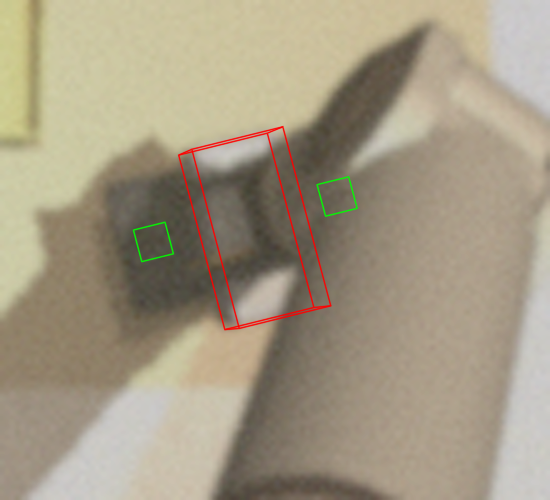

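Call:
play_rows --linear '[[-1,0,0],[-1,0,0],[-1,0,0],[-1,0,0],[-1,0,0]]' --turn '[[0.14,0,0],[0.29,0,0],[0.44,0,0],[0.59,0,0],[0.74,0,0]]' --jaw '[0,0,0,0,0]'

```text
time: 10.1
ee_pos: [0.3899, -0.3338, 0.0821]
tcp_rot: [-1.954, 1.563, -0.895]
ft_force: [0.2, 0.2, -0.7]
width: 0.999
```

Call:
play_rows --linear '[[0,0,0],[0,0,0],[0,0,0],[0,0,0],[0,0,0]]' --turn '[[0.15,0,0],[0.3,0,0],[0.45,0,0],[0.6,0,0],[0.75,0,0]]' --jaw '[0,0,0,0,0]'

```text
time: 10.6
ee_pos: [0.39, -0.3336, 0.082]
tcp_rot: [-1.116, 1.563, -0.806]
ft_force: [-0.2, 0.3, -0.7]
width: 1.001
```

Call:
play_rows --linear '[[0,0,0],[0,0,0],[0,0,0],[0,0,0],[0,0,0]]' --turn '[[0.15,0,0],[0.3,0,0],[0.45,0,0],[0.6,0,0],[0.75,0,0]]' --jaw '[0,0,0,0,0]'

```text
time: 11.1
ee_pos: [0.3902, -0.3333, 0.0819]
tcp_rot: [-0.272, 1.564, -0.713]
ft_force: [-0.3, 1.2, 0.2]
width: 1.001
```

Call:
play_rows --linear '[[0,0,0],[0,0,0],[0,0,0],[0,0,0],[0,0,0]]' --turn '[[0.15,0,0],[0.3,0,0],[0.45,0,0],[0.6,0,0],[0.75,0,0]]' --jaw '[0,0,0,0,0]'

```text
time: 11.6
ee_pos: [0.3903, -0.333, 0.0817]
tcp_rot: [0.577, 1.564, -0.613]
ft_force: [-0.0, -1.0, 0.3]
width: 0.998
```

```bash
python3 mv.py .384 -.348 .07 1.806
```

```text
t 11.6 pos [ 0.3903 -0.333   0.0817] jawyaw -1.19 w 0.998 q [ 0.06  0.54  0.75  2.04 -0.53  0.76 -0.06] F [-0.  -1.   0.3]
linear cm [ 1.17 -1.15  1.15] turn [ 0.1458  0.0056 -0.0042]
```

Call:
play_rows --linear '[[0,-1.1,1.1],[2,-1.1,1.1],[4,-1.1,1.1],[5.5,-1.1,1.1],[6.4,-1.1,1.1]]' --turn '[[0.12,0.006,-0.004],[0.12,0.006,-0.004],[0.12,0.006,-0.004],[0.12,0.006,-0.004],[0.12,0.006,-0.004]]' --jaw '[0,0,0,0,0]'

```text
time: 12.1
ee_pos: [0.3832, -0.3472, 0.0157]
tcp_rot: [-2.167, 1.568, 2.812]
ft_force: [-0.4, 0.9, 0.7]
width: 0.997
```

```bash
python3 mv.py .384 -.348 .018 1.806
```

```text
t 12.1 pos [ 0.3832 -0.3472  0.0157] jawyaw -1.304 w 0.997 q [ 0.15  0.66  0.67  2.04 -0.66  0.67 -0.04] F [-0.4  0.9  0.7]
linear cm [-0.23  0.06  0.09] turn [ 0.0315 -0.0017  0.0026]
```

Call:
play_rows --linear '[[-0.3,0,0],[-0.3,0,0],[-0.3,0,0],[-0.3,0,0],[-0.3,0,0]]' --turn '[[0.02,0,0],[0.02,0,0],[0.02,0,0],[0.02,0,0],[0.02,0,0]]' --jaw '[40,90,255,255,255]' --newtons 20

```text
time: 12.6
ee_pos: [0.3823, -0.3476, 0.019]
tcp_rot: [-1.896, 1.566, 3.062]
ft_force: [-0.0, 1.9, 0.8]
width: 0.616
```

```bash
python3 mv.py .384 -.348 .018 1.806
```

```text
t 12.6 pos [ 0.3823 -0.3476  0.019 ] jawyaw -1.325 w 0.616 q [ 0.14  0.66  0.68  2.04 -0.66  0.67 -0.06] F [-0.   1.9  0.8]
linear cm [0.1  0.15 0.08] turn [ 0.0108 -0.0014  0.0041]
```

Call:
play_rows --linear '[[-2,0,0],[-6,0,0],[-11,0,0],[-16,0,0],[-17,0,0]]' --turn '[[0,0,0],[0,0,0],[0,0,0],[-0.15,0,0],[-0.3,0,0]]' --jaw '[255,255,255,255,255]'

```text
time: 13.1
ee_pos: [0.3847, -0.3502, 0.1937]
tcp_rot: [-0.188, 1.566, -1.208]
ft_force: [1.4, -0.3, -1.9]
width: 0.609
```

```bash
python3 mv.py .6146 .1468 .19 .203
```

```text
t 13.1 pos [ 0.3847 -0.3502  0.1937] jawyaw -1.02 w 0.609 q [-0.02  0.37  0.86  1.94 -0.34  0.97 -0.02] F [ 1.4 -0.3 -1.9]
linear cm [  0.19  45.61 -30.31] turn [-1.2228  0.0034  0.0035]
```

Call:
play_rows --linear '[[0,45.6,-30.3],[0,45.6,-30.3],[0,45.6,-30.3],[0,45.6,-30.3],[0,45.6,-30.3]]' --turn '[[-0.15,0,0],[-0.3,0,0],[-0.45,0,0],[-0.6,0,0],[-0.75,0,0]]' --jaw '[255,255,255,255,255]'

```text
time: 13.6
ee_pos: [0.4892, -0.1192, 0.1883]
tcp_rot: [-3.059, 1.566, 2.955]
ft_force: [1.2, 0.1, -1.3]
width: 0.607
```

```bash
python3 mv.py .6146 .1468 .19 .203
```

```text
t 13.6 pos [ 0.4892 -0.1192  0.1883] jawyaw -0.269 w 0.607 q [-0.35  0.3   0.63  1.98 -0.22  0.94  0.12] F [ 1.2  0.1 -1.3]
linear cm [-0.2  28.98  5.02] turn [-0.4721 -0.0047 -0.0007]
```

Call:
play_rows --linear '[[0,29,5],[0,29,5],[0,29,5],[0,29,5],[0,29,5]]' --turn '[[-0.15,0,0],[-0.3,0,0],[-0.45,0,0],[-0.47,0,0],[-0.47,0,0]]' --jaw '[255,255,255,255,255]'

```text
time: 14.1
ee_pos: [0.5969, 0.1061, 0.1876]
tcp_rot: [2.84, 1.565, 3.035]
ft_force: [-0.3, -0.9, -1.5]
width: 0.605
```

```bash
python3 mv.py .6146 .1468 .19 .203
```

```text
t 14.1 pos [0.5969 0.1061 0.1876] jawyaw 0.195 w 0.605 q [-0.55  0.46  0.43  1.72 -0.22  1.01  0.16] F [-0.3 -0.9 -1.5]
linear cm [-0.25  3.65  2.52] turn [-0.0075 -0.0052 -0.0016]
```

Call:
play_rows --linear '[[0,3.3,2.4],[0,3.3,2.4],[0,3.3,2.4],[0,3.3,2.4],[3,3.3,2.4]]' --turn '[[0,0,0],[0,0,0],[0,0,0],[0,0,0],[0,0,0]]' --jaw '[255,255,255,255,255]'

```text
time: 14.6
ee_pos: [0.617, 0.1395, 0.1617]
tcp_rot: [0.388, 1.567, 0.58]
ft_force: [-0.3, 0.9, -1.4]
width: 0.608
```

```bash
python3 mv.py .6146 .1468 .03 .203
python3 - <<'E'
from both import *
o=robot.observe()["ee_pos"]
both("6",[((*o[:2],.203+np.pi/2,o[2]-.019),TIN,(0,255,0)),((.572,.138,.203),BOX,(0,0,255))])
E
```

```text
t 14.6 pos [0.617  0.1395 0.1617] jawyaw 0.192 w 0.608 q [-0.57  0.53  0.41  1.68 -0.25  0.98  0.13] F [-0.3  0.9 -1.4]
linear cm [13.17  0.75 -0.14] turn [-0.0111  0.0035 -0.0014]
```

View pics/c6_side.png

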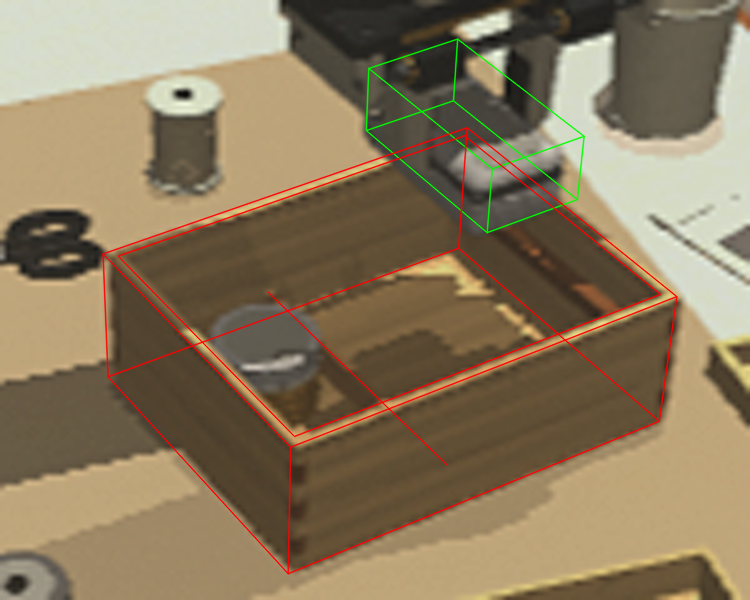

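View pics/c6_top.png

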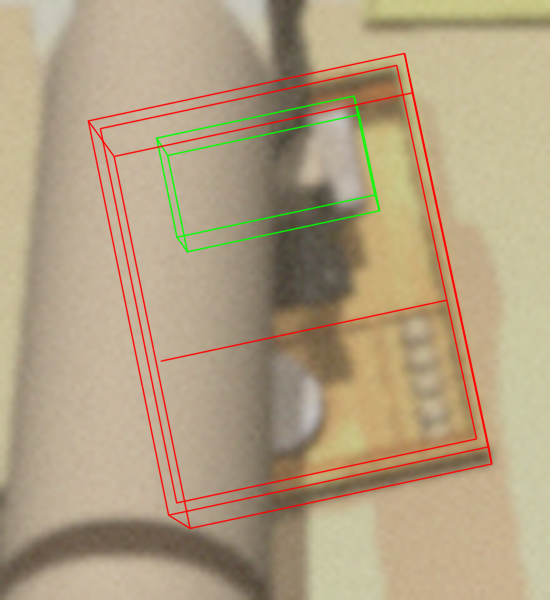

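Call:
play_rows --linear '[[2,0.1,-0.1],[5,0.1,-0.1],[8,0.1,-0.1],[10,0.1,-0.1],[10,0.1,-0.1]]' --turn '[[-0.01,0,0],[-0.01,0,0],[-0.01,0,0],[-0.01,0,0],[-0.01,0,0]]' --jaw '[255,255,255,255,255]'

```text
time: 15.2
ee_pos: [0.6094, 0.1403, 0.0555]
tcp_rot: [3.082, 1.56, -2.998]
ft_force: [-0.9, 0.2, -0.6]
width: 0.61
```

```bash
python3 mv.py .6158 .141 .026 .203
```

```text
t 15.2 pos [0.6094 0.1403 0.0555] jawyaw 0.203 w 0.61 q [-0.53  0.66  0.36  1.74 -0.31  0.81  0.18] F [-0.9  0.2 -0.6]
linear cm [ 2.94 -0.06  0.67] turn [ 0.0002 -0.0108 -0.0006]
```

Call:
play_rows --linear '[[1,0,0.4],[2,0,0.4],[2.7,0,0.4],[2.7,0,0.4],[2.7,0,0.4]]' --turn '[[0,-0.01,0],[0,-0.01,0],[0,-0.01,0],[0,-0.01,0],[0,-0.01,0]]' --jaw '[255,255,255,255,255]'

```text
time: 15.7
ee_pos: [0.6159, 0.143, 0.0308]
tcp_rot: [0.277, 1.565, 0.482]
ft_force: [0.0, -0.2, -1.8]
width: 0.61
```

```bash
python3 mv.py .6158 .141 .025 .203
```

```text
t 15.7 pos [0.6159 0.143  0.0308] jawyaw 0.205 w 0.61 q [-0.52  0.7   0.34  1.75 -0.33  0.75  0.19] F [ 0.  -0.2 -1.8]
linear cm [ 0.58 -0.2  -0.06] turn [ 0.0021  0.0052 -0.0015]
```

Call:
play_rows --linear '[[0.3,0,0],[0.5,0,0],[0.6,0,0],[0.6,0,0],[0.6,0,0]]' --turn '[[0,0,0],[0,0,0],[0,0,0],[0,0,0],[0,0,0]]' --jaw '[255,255,255,255,255]'

```text
time: 16.2
ee_pos: [0.616, 0.1432, 0.0252]
tcp_rot: [0.315, 1.565, 0.52]
ft_force: [-2.3, 0.0, 3.7]
width: 0.606
```

```bash
python3 mv.py .6158 .141 .025 .203
```

```text
t 16.2 pos [0.616  0.1432 0.0252] jawyaw 0.205 w 0.606 q [-0.52  0.7   0.34  1.75 -0.33  0.74  0.2 ] F [-2.3  0.   3.7]
linear cm [ 0.02 -0.21 -0.07] turn [ 0.0021  0.0055 -0.0018]
```

Contact with the floor. Release to about 72 mm opening and rise.

Call:
play_rows --linear '[[0,0,0],[0,0,0],[0,0,0],[-1,0,0],[-5,0,0]]' --turn '[[0,0,0],[0,0,0],[0,0,0],[0,0,0],[0,0,0]]' --jaw '[90,55,55,55,55]'

```text
time: 16.7
ee_pos: [0.612, 0.1422, 0.0714]
tcp_rot: [2.95, 1.567, -3.128]
ft_force: [0.9, -0.1, -0.4]
width: 0.785
```

Call:
play_rows --linear '[[-4,0,0],[-8,0,0],[-11,0,0],[-11,-7,0],[-11,-12,0]]' --turn '[[0,0,0],[0,0,0],[0,0,0],[0,0,0],[0,0,0]]' --jaw '[55,55,55,55,55]'

```text
time: 17.2
ee_pos: [0.6368, 0.0465, 0.1871]
tcp_rot: [0.244, 1.561, 0.455]
ft_force: [0.5, -1.1, 0.3]
width: 0.788
```

```bash
python3 mv.py .551 -.140 .17 1.53
```

```text
t 17.2 pos [0.6368 0.0465 0.1871] jawyaw 0.211 w 0.788 q [-0.43  0.51  0.44  1.65 -0.25  1.03  0.3 ] F [ 0.5 -1.1  0.3]
linear cm [  1.55 -16.45 -12.31] turn [-1.3193  0.0097  0.0043]
```

Call:
play_rows --linear '[[0,-16.4,-12.3],[0,-16.4,-12.3],[0,-16.4,-12.3],[0,-16.4,-12.3],[0,-16.4,-12.3]]' --turn '[[-0.15,0,0],[-0.3,0,0],[-0.45,0,0],[-0.6,0,0],[-0.75,0,0]]' --jaw '[55,55,55,55,55]'

```text
time: 17.7
ee_pos: [0.5448, -0.1494, 0.1847]
tcp_rot: [-1.251, 1.566, -0.303]
ft_force: [0.7, -0.8, 0.4]
width: 0.785
```

```bash
python3 mv.py .551 -.140 .17 1.53
python3 - <<'E'
from both import *
both("7",[((.573,.1385,.204),BOX,(0,0,255)),((.508,.1524,.2,.006),JAR,(255,0,255)),((.616,.143,.203+np.pi/2,.006),TIN,(0,255,0))])
t=cv2.imread("pics/top7.png");crop(t,330,100,80,90,6,"c7_tray.png")
t=cv2.imread("pics/side7.png");crop(t,325,195,140,100,5,"c7_trays.png")
E
```

```text
t 17.7 pos [ 0.5448 -0.1494  0.1847] jawyaw 0.948 w 0.785 q [-0.06  0.37  0.34  1.84 -0.15  0.95  1.3 ] F [ 0.7 -0.8  0.4]
linear cm [1.47 0.05 1.13] turn [-5.822e-01  1.000e-04  4.600e-03]
```

View pics/c7_side.png

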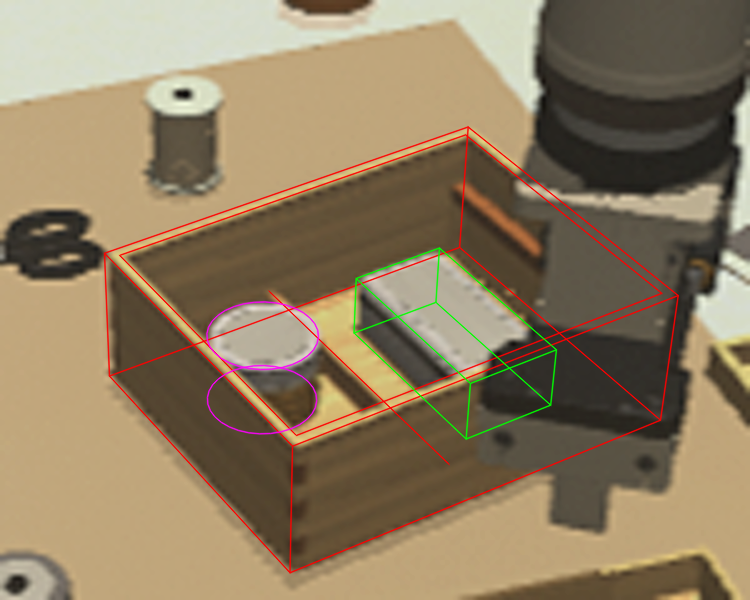

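View pics/c7_top.png

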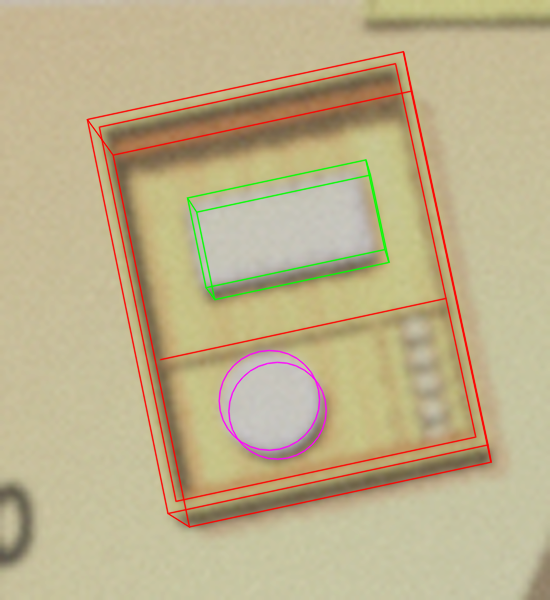

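Call:
play_rows --linear '[[0,0.1,0.3],[0,0.1,0.3],[2,0.1,0.3],[5,0.1,0.3],[7,0.1,0.3]]' --turn '[[-0.15,0,0],[-0.3,0,0],[-0.45,0,0],[-0.58,0,0],[-0.58,0,0]]' --jaw '[55,55,55,55,55]'

```text
time: 18.3
ee_pos: [0.5502, -0.1352, 0.1126]
tcp_rot: [-0.855, 1.565, 0.679]
ft_force: [0.3, 0.2, 0.7]
width: 0.786
```

```bash
python3 mv.py .551 -.139 .07 1.529
python3 - <<'E'
from both import *
both("8",[fingers(),((.551,-.139,-.042),TRAY,(0,0,255))],bt=(320,90,110,110),bs=(320,190,150,110))
E
```

```text
t 18.3 pos [ 0.5502 -0.1352  0.1126] jawyaw 1.534 w 0.786 q [ 0.04  0.46  0.2   1.88 -0.13  0.81  1.84] F [0.3 0.2 0.7]
linear cm [ 4.26 -0.07 -0.39] turn [0.0053 0.004  0.0046]
```

View pics/c8_side.png

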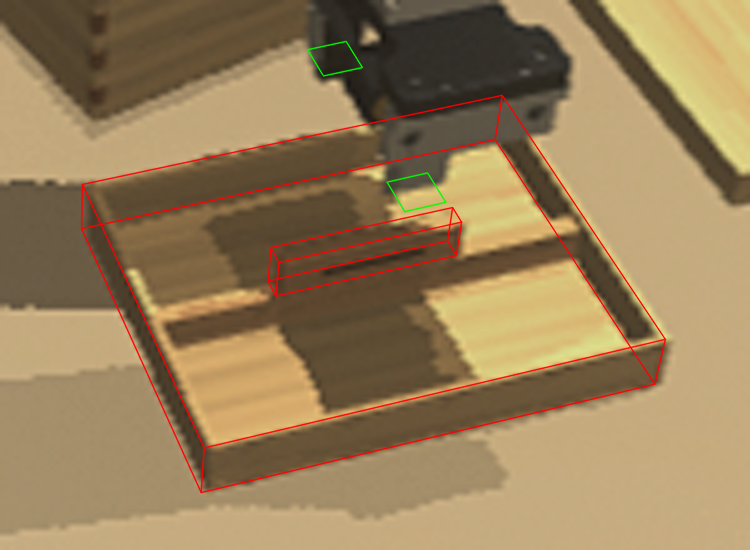

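View pics/c8_top.png

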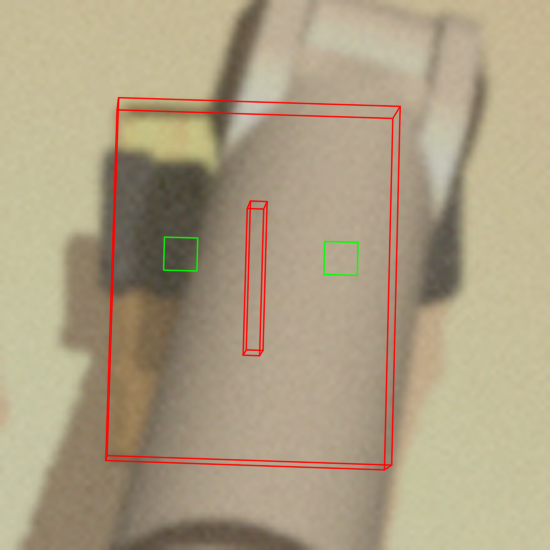

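Call:
play_rows --linear '[[2,0,-0.2],[5,0,-0.2],[7.5,0,-0.2],[7.5,0,-0.2],[7.5,0,-0.2]]' --turn '[[0.005,0.004,0.004],[0.005,0.004,0.004],[0.005,0.004,0.004],[0.005,0.004,0.004],[0.005,0.004,0.004]]' --jaw '[55,55,55,55,55]'

```text
time: 18.9
ee_pos: [0.5509, -0.1388, 0.0396]
tcp_rot: [-2.318, 1.569, -0.791]
ft_force: [-0.1, 0.8, 0.4]
width: 0.783
```

```bash
python3 mv.py .551 -.140 .020 1.529
```

```text
t 18.9 pos [ 0.5509 -0.1388  0.0396] jawyaw 1.527 w 0.783 q [ 0.06  0.58  0.18  1.9  -0.16  0.67  1.86] F [-0.1  0.8  0.4]
linear cm [ 1.96 -0.01 -0.12] turn [-0.002  -0.0012  0.0013]
```

Call:
play_rows --linear '[[1,0,0],[2,0,0],[2,0,0],[2,0,0],[2,0,0]]' --turn '[[-0.002,0,0],[-0.002,0,0],[-0.002,0,0],[-0.002,0,0],[-0.002,0,0]]' --jaw '[55,55,55,120,180]' --newtons 20

```text
time: 19.4
ee_pos: [0.5502, -0.1396, 0.0189]
tcp_rot: [-2.41, 1.569, -0.881]
ft_force: [-0.8, -0.3, -0.1]
width: 0.656
```

```bash
python3 mv.py .551 -.140 .020 1.529
```

```text
t 19.4 pos [ 0.5502 -0.1396  0.0189] jawyaw 1.529 w 0.656 q [ 0.07  0.61  0.17  1.91 -0.16  0.63  1.87] F [-0.8 -0.3 -0.1]
linear cm [-0.11 -0.08 -0.03] turn [ 0.0002 -0.0013  0.0012]
```

Call:
play_rows --linear '[[0,0,0],[0,0,0],[0,0,0],[0,0,0],[0,0,0]]' --turn '[[0,0,0],[0,0,0],[0,0,0],[0,0,0],[0,0,0]]' --jaw '[200,225,255,255,255]' --newtons 20

```text
time: 19.9
ee_pos: [0.5501, -0.1395, 0.0187]
tcp_rot: [-2.564, 1.569, -1.035]
ft_force: [-0.8, 0.3, -0.7]
width: 0.222
```

Call:
play_rows --linear '[[0,0,0],[0,0,0],[0,0,0],[0,0,0],[0,0,0]]' --turn '[[0,0,0],[0,0,0],[0,0,0],[0,0,0],[0,0,0]]' --jaw '[255,255,255,255,255]' --newtons 45

```text
time: 20.4
ee_pos: [0.55, -0.1395, 0.0187]
tcp_rot: [-2.585, 1.569, -1.055]
ft_force: [-0.4, -0.1, 0.4]
width: 0.106
```

```bash
python3 mv.py .551 -.140 .17 1.529
```

```text
t 20.4 pos [ 0.55   -0.1395  0.0187] jawyaw 1.529 w 0.106 q [ 0.07  0.61  0.17  1.91 -0.16  0.63  1.87] F [-0.4 -0.1  0.4]
linear cm [-15.13  -0.11  -0.06] turn [ 0.0004 -0.0012  0.0008]
```

Call:
play_rows --linear '[[-1,0,0],[-4,0,0],[-8,0,0],[-12,0,0],[-15,0,0]]' --turn '[[0,0,0],[0,0,0],[0,0,0],[0,0,0],[0,0,0]]' --jaw '[255,255,255,255,255]'

```text
time: 20.9
ee_pos: [0.5501, -0.1395, 0.1714]
tcp_rot: [-2.164, 1.568, -0.635]
ft_force: [0.6, 0.5, -2.4]
width: 0.104
```

```bash
python3 mv.py .572 .138 .18 1.775
```

```text
t 20.9 pos [ 0.5501 -0.1395  0.1714] jawyaw 1.529 w 0.104 q [ 0.02  0.39  0.22  1.84 -0.1   0.93  1.82] F [ 0.6  0.5 -2.4]
linear cm [-0.91 -1.03 27.82] turn [-0.2459 -0.0018  0.0021]
```

Call:
play_rows --linear '[[-0.3,-0.1,2],[-0.6,-0.2,6],[-0.6,-0.4,10],[-0.6,-0.5,14],[-0.6,-0.7,18]]' --turn '[[-0.03,0,0],[-0.08,0,0],[-0.13,0,0],[-0.18,0,0],[-0.23,0,0]]' --jaw '[255,255,255,255,255]'

```text
time: 21.4
ee_pos: [0.5629, 0.0427, 0.1735]
tcp_rot: [2.057, 1.569, -2.463]
ft_force: [0.7, -0.7, -2.8]
width: 0.108
```

```bash
python3 mv.py .572 .138 .175 1.775
```

```text
t 21.4 pos [0.5629 0.0427 0.1735] jawyaw 1.763 w 0.108 q [-0.21  0.38  0.11  1.83 -0.05  0.94  1.68] F [ 0.7 -0.7 -2.8]
linear cm [-0.16 -2.71  9.18] turn [-0.0124 -0.0008 -0.0016]
```

Call:
play_rows --linear '[[0,-1,3.5],[0,-2.2,7],[0,-2.7,9],[0,-2.7,9],[0,-2.7,9]]' --turn '[[-0.012,0,0],[-0.012,0,0],[-0.012,0,0],[-0.012,0,0],[-0.012,0,0]]' --jaw '[255,255,255,255,255]'

```text
time: 21.9
ee_pos: [0.5726, 0.1345, 0.1732]
tcp_rot: [2.261, 1.568, -2.249]
ft_force: [-0.9, -0.3, -3.3]
width: 0.108
```

```bash
python3 mv.py .572 .138 .13 1.775
```

```text
t 21.9 pos [0.5726 0.1345 0.1732] jawyaw 1.774 w 0.108 q [-0.34  0.42  0.08  1.77 -0.04  0.96  1.53] F [-0.9 -0.3 -3.3]
linear cm [ 4.32 -0.02  0.36] turn [-0.001  -0.0017 -0.0021]
```

Call:
play_rows --linear '[[1,0,0],[3,0,0.2],[5,0,0.2],[5,0,0.2],[5,0,0.2]]' --turn '[[0,0,0],[0,0,0],[0,0,0],[0,0,0],[0,0,0]]' --jaw '[255,255,255,255,255]'

```text
time: 22.4
ee_pos: [0.5731, 0.1342, 0.1237]
tcp_rot: [2.524, 1.568, -1.989]
ft_force: [0.7, -0.0, -3.2]
width: 0.106
```

```bash
python3 mv.py .572 .138 .11 1.775
python3 - <<'E'
from both import *
o,R=cur();M=R.as_matrix();a=np.arctan2(M[1,2],M[0,2])-np.pi/2
p=(*o["ee_pos"][:2],a,o["ee_pos"][2]-.019);print(p)
both("9",[],st=5,ss=6,bs=(295,95,125,120))
for n,b,s in(("top",(220,80,110,120),5),("side",(295,95,125,120),6)):
    show(cv2.imread(f"pics/{n}9.png"),n,[(p,TRAY,(0,255,0)),((.573,.1385,.204),BOX,(0,0,255))],*b,s,f"c9w_{n}.png")
E
```

```text
t 22.4 pos [0.5731 0.1342 0.1237] jawyaw 1.77 w 0.106 q [-0.34  0.48  0.08  1.81 -0.04  0.86  1.53] F [ 0.7 -0.  -3.2]
linear cm [1.37 0.03 0.4 ] turn [-0.0054 -0.002  -0.0014]
(np.float64(0.5731222600921474), np.float64(0.13416415372742166), np.float64(0.1988516123061561), np.float64(0.10466599402683535))
```

View pics/c9w_side.png

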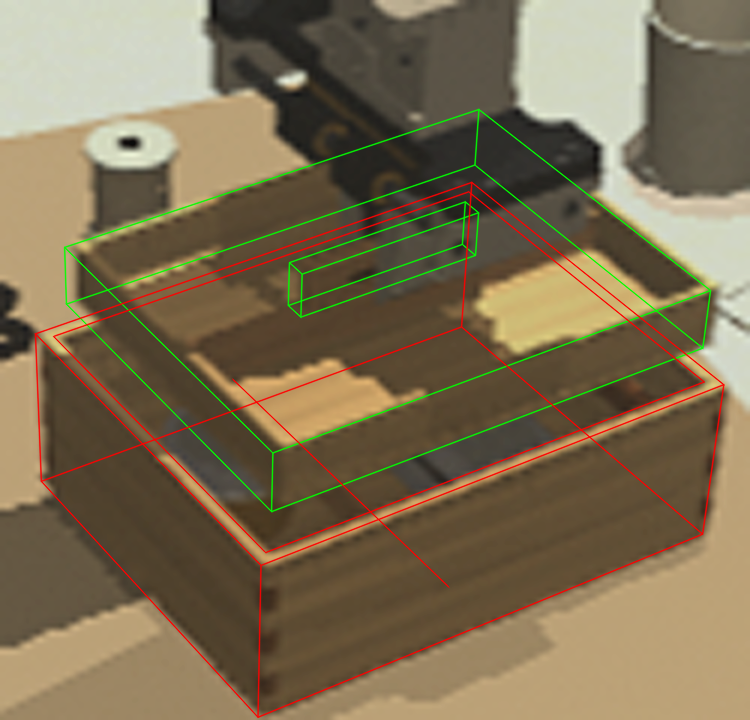

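View pics/c9w_top.png

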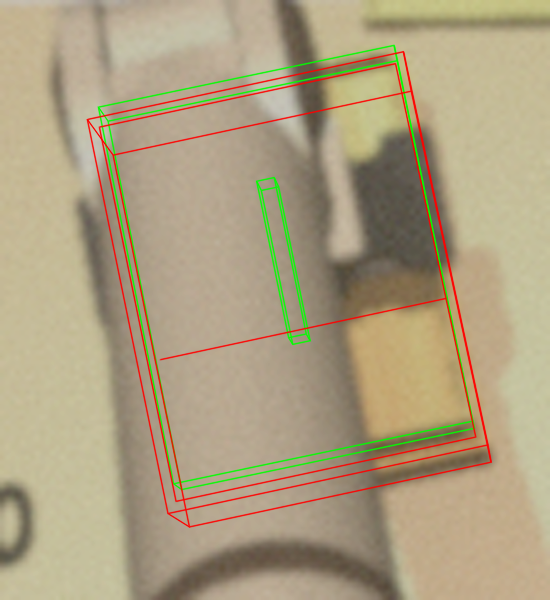

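View pics/c9_side.png

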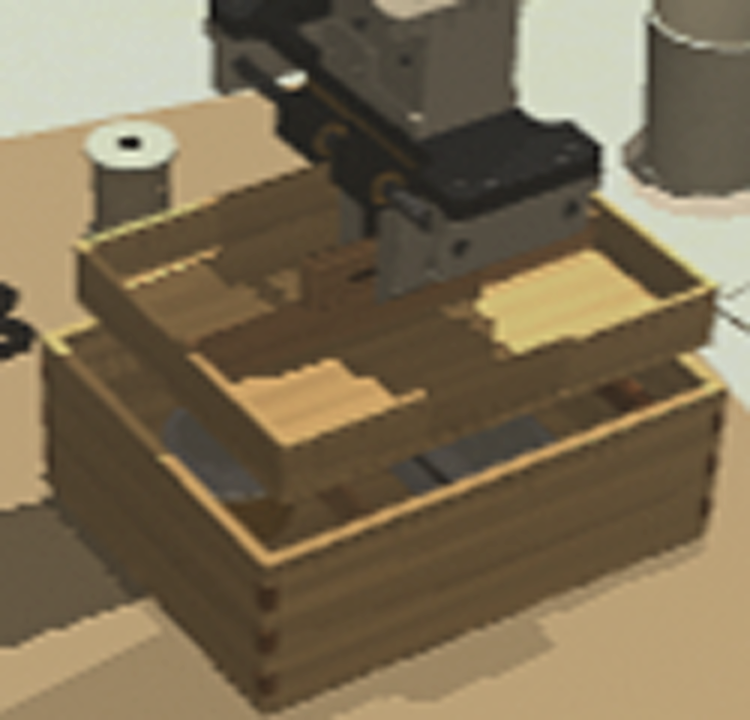

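```bash
cat > tiles.py <<'E'
from h import *
def tiles(img,pts,name,r=12,s=16,cols=4):
    T=[]
    for (x,y) in pts:
        x0,y0=x-r,y-r//1
        c=cv2.resize(img[max(y0,0):y0+2*r,x0:x0+2*r],None,fx=s*.5,fy=s*.5,interpolation=cv2.INTER_LANCZOS4)
        c=cv2.convertScaleAbs(c,alpha=1.5,beta=10);k=s*.5
        for d in range(0,2*r,4):
            cv2.line(c,(int((d+.5)*k),0),(int((d+.5)*k),4),(0,0,255),1);cv2.line(c,(0,int((d+.5)*k)),(4,int((d+.5)*k)),(0,0,255),1)
            cv2.putText(c,str(x0+d),(int((d+.5)*k)-8,12),0,.28,(0,0,255),1);cv2.putText(c,str(y0+d),(5,int((d+.5)*k)+3),0,.28,(0,0,255),1)
        cv2.rectangle(c,(0,0),(c.shape[1]-1,c.shape[0]-1),(255,255,255),1)
        T.append(c)
    rows=[np.hstack(T[i:i+cols]) for i in range(0,len(T),cols)]
    cv2.imwrite("pics/"+name,np.vstack(rows))
E
python3 - <<'E'
from tiles import *
i=cv2.imread("pics/side9.png")
tiles(i,[(308,135),(343,169),(414,143),(394,130),(302,152),(339,188),(415,159),(343,178)],"t9.png")
E
```

```text
(no output)
```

View pics/t9.png

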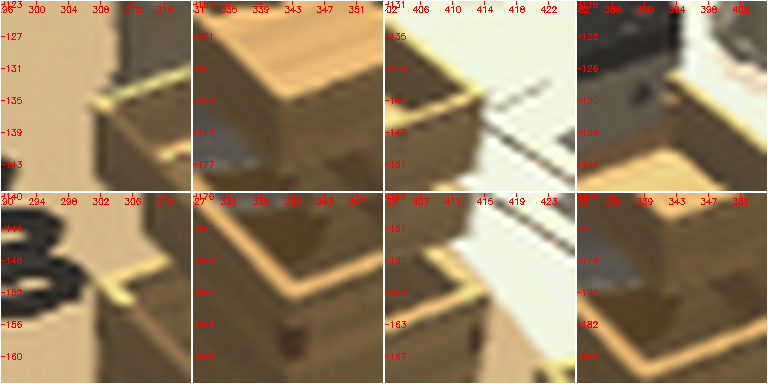

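```bash
python3 - <<'E'
from fit import *
b=[("side",(-119,95,84),301.4,150.25),("side",(-119,-95,84),339.1,188.6),("side",(119,-95,84),415.4,158.75)]
print("box",*fitpose(b,[.57,.13,.2]))
b2=b+[("side",(119,95,84),373,126)]
print("box",*fitpose(b2,[.57,.13,.2]))
z=134.7
t=[("side",(-109.5,85.5,z),307.4,135.5),("side",(-109.5,-85.5,z),342.1,168.9),("side",(109.5,-85.5,z),414.1,142.0)]
print("tray",*fitpose(t,[.57,.13,.2]))
E
```

```text
box [0.57489242 0.13791997 0.20596728] [[-0.28189792 -0.06024382]
 [-0.17280287  0.1475173 ]
 [ 0.49381061 -0.22567694]]
box [0.57413021 0.13736336 0.20942644] [[-0.52260034  0.22208922]
 [-0.18117094  0.39843971]
 [ 0.32732492 -0.16702632]
 [ 0.38009204 -1.01847528]]
tray [0.57845178 0.13599271 0.20505339] [[-0.45062113 -0.35615016]
 [ 0.0299618   0.25960261]
 [ 0.3926153  -0.07042732]]
```

```bash
python3 mv.py .5695 .1361 .109 1.772; python3 - <<'E'
from tiles import *
i=cv2.imread("pics/top9.png")
crop(i,275,85,50,95,8,"t9top.png")
E
```

```text
t 22.5 pos [0.5745 0.135  0.1251] jawyaw 1.77 w 0.106 q [-0.34  0.48  0.08  1.81 -0.04  0.86  1.53] F [-0.1 -0.6 -2.1]
linear cm [1.61 0.47 0.21] turn [-0.0017 -0.0016  0.0019]
```

View pics/t9top.png

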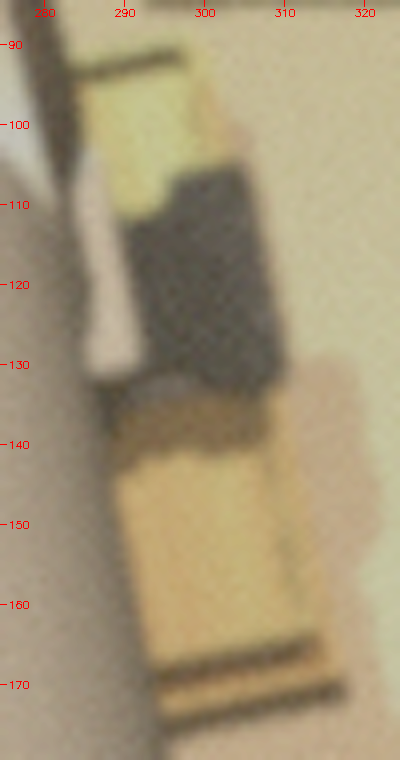

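Call:
play_rows --linear '[[0.5,0.25,0.2],[1.2,0.3,0.2],[1.6,0.3,0.2],[1.6,0.3,0.2],[1.6,0.3,0.2]]' --turn '[[-0.002,0,0],[-0.002,0,0],[-0.002,0,0],[-0.002,0,0],[-0.002,0,0]]' --jaw '[255,255,255,255,255]'

```text
time: 23.0
ee_pos: [0.5702, 0.1369, 0.1081]
tcp_rot: [-3.101, 1.569, -1.328]
ft_force: [0.8, -0.4, -3.7]
width: 0.106
```

```bash
python3 mv.py .571 .137 .109 1.772; python3 - <<'E'
from tiles import *
i=cams.read_camera("side");cv2.imwrite("pics/side10.png",i)
print(robot.observe()["ee_pos"])
tiles(i,[(308,143),(343,177),(414,150),(394,137),(302,152),(339,188),(415,159),(373,126)],"t10.png")
crop(i,295,110,125,95,6,"c10.png")
E
```

```text
t 23.0 pos [0.5702 0.1369 0.1081] jawyaw 1.773 w 0.106 q [-0.34  0.5   0.07  1.82 -0.05  0.82  1.53] F [ 0.8 -0.4 -3.7]
linear cm [-0.09 -0.08 -0.01] turn [ 0.0015 -0.0014  0.0001]
[0.57041447 0.13695775 0.10830616]
```

View pics/t10.png

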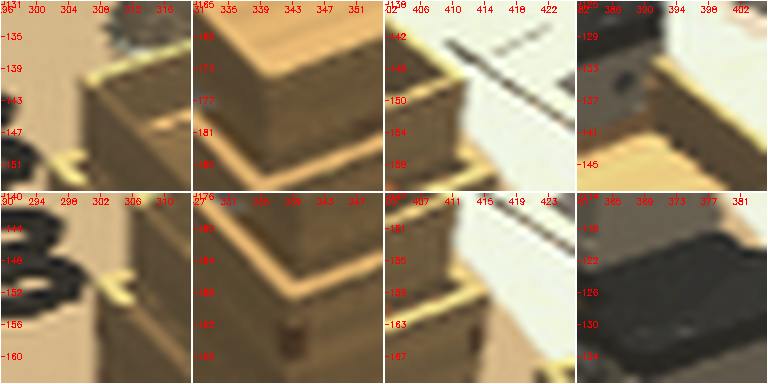

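View pics/c10.png

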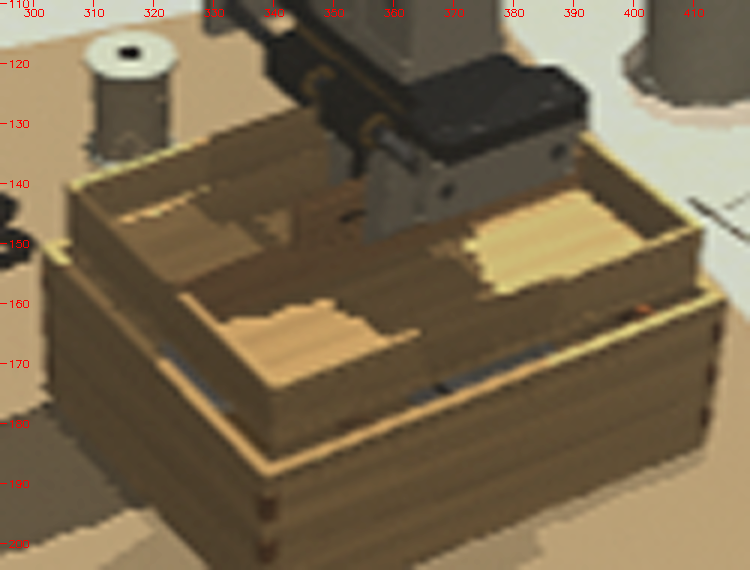

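```bash
python3 - <<'E'
from fit import *
b=[("side",(-119,95,84),301.1,150.1),("side",(-119,-95,84),339.4,188.6),("side",(119,-95,84),415.6,158.75)]
print("box",*fitpose(b,[.57,.13,.2]))
z=119.6
t=[("side",(-109.5,85.5,z),306,140.9),("side",(-109.5,-85.5,z),340.2,174.2),("side",(109.5,-85.5,z),411.5,147.0)]
p,_=fitpose(t,[.57,.13,.2]);print("tray",p,_)
# slide test: what z makes the wire consistent with bottom front corner?
for n,L in(("bot front",(-109.5,-85.5,z-30)),("bot right",(109.5,-85.5,z-30)),("bot left",(-109.5,85.5,z-30))):
    c,s=np.cos(p[2]),np.sin(p[2]);print(n,P("side",[p[0]+(c*L[0]-s*L[1])/1e3,p[1]+(s*L[0]+c*L[1])/1e3,L[2]/1e3]))
E
```

```text
box [0.57500561 0.1380708  0.20844597] [[ 0.01865096  0.13182258]
 [-0.30493251  0.13424177]
 [ 0.30576811 -0.35170737]]
tray [0.5735591  0.13630452 0.20936688] [[-0.74429712 -0.5381611 ]
 [ 0.09311     0.32013703]
 [ 0.54664113 -0.03336713]]
bot front [[340.07001034 184.14777772]]
bot right [[410.77591832 156.41878137]]
bot left [[305.55701848 149.68737343]]
```

Call:
play_rows --linear '[[0,-0.1,0.05],[0.3,-0.1,0.05],[0.6,-0.1,0.05],[0.9,-0.1,0.05],[1.1,-0.1,0.05]]' --turn '[[0,0,0],[0,0,0],[0,0,0],[0,0,0],[0,0,0]]' --jaw '[255,255,255,255,255]'

```text
time: 23.55
ee_pos: [0.5709, 0.1375, 0.0968]
tcp_rot: [2.974, 1.569, -1.536]
ft_force: [0.1, 0.2, -3.5]
width: 0.102
```

```bash
python3 mv.py .571 .1377 .088 1.772; python3 - <<'E'
from tiles import *
i=cams.read_camera("side");cv2.imwrite("pics/side11.png",i)
o=robot.observe();print(o["ee_pos"],o["torque"],o["ft_force"])
crop(i,295,110,125,95,6,"c11.png")
E
```

```text
t 23.55 pos [0.5709 0.1375 0.0968] jawyaw 1.773 w 0.102 q [-0.34  0.51  0.07  1.83 -0.05  0.8   1.53] F [ 0.1  0.2 -3.5]
linear cm [ 0.88 -0.01  0.02] turn [ 0.0014 -0.0015 -0.0002]
[0.57075102 0.13749393 0.09653294] [0.0562075  0.02511288 0.01106336] [-0.02497997  0.28416277 -3.9418875 ]
```

View pics/c11.png

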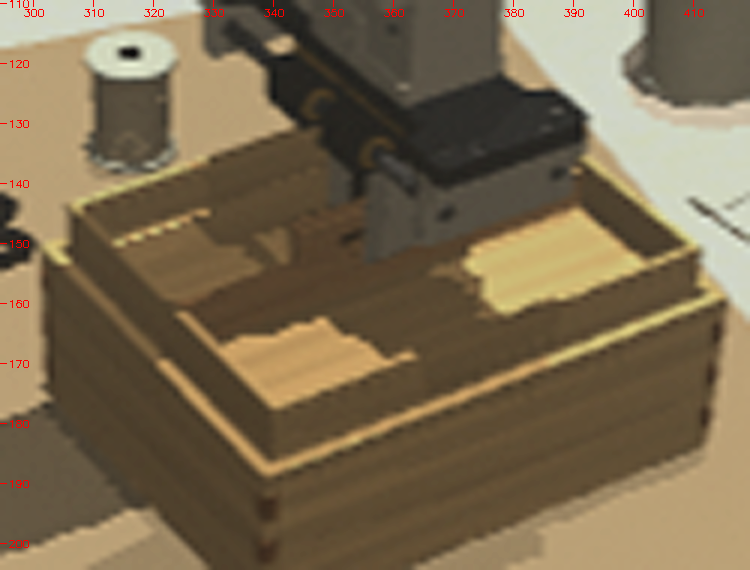

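Call:
play_rows --linear '[[0.4,0,0],[0.8,0,0],[1.2,0,0],[1.5,0,0],[1.5,0,0]]' --turn '[[0,0,0],[0,0,0],[0,0,0],[0,0,0],[0,0,0]]' --jaw '[255,255,255,255,255]'

```text
time: 24.1
ee_pos: [0.5707, 0.1375, 0.0816]
tcp_rot: [2.703, 1.569, -1.806]
ft_force: [0.1, 0.5, -2.7]
width: 0.105
```

```bash
python3 mv.py .571 .1377 .0735 1.772
```

```text
t 24.1 pos [0.5707 0.1375 0.0816] jawyaw 1.773 w 0.105 q [-0.34  0.53  0.07  1.83 -0.05  0.77  1.53] F [ 0.1  0.5 -2.7]
linear cm [ 0.81 -0.03  0.02] turn [ 0.0014 -0.0015 -0.0007]
```

Call:
play_rows --linear '[[0.3,0,0],[0.5,0,0],[0.7,0,0],[0.8,0,0],[0.8,0,0]]' --turn '[[0,0,0],[0,0,0],[0,0,0],[0,0,0],[0,0,0]]' --jaw '[255,255,255,255,255]'

```text
time: 24.6
ee_pos: [0.5711, 0.1375, 0.0741]
tcp_rot: [-3.075, 1.569, -1.301]
ft_force: [-0.2, -0.0, -3.1]
width: 0.105
```

```bash
python3 mv.py .571 .1377 .0725 1.772
```

```text
t 24.6 pos [0.5711 0.1375 0.0741] jawyaw 1.773 w 0.105 q [-0.34  0.55  0.07  1.84 -0.05  0.76  1.53] F [-0.2 -0.  -3.1]
linear cm [0.16 0.01 0.02] turn [ 0.0014 -0.0014  0.0001]
```

Call:
play_rows --linear '[[0.1,0,0],[0.2,0,0],[0.2,0,0],[0.2,0,0],[0.2,0,0]]' --turn '[[0,0,0],[0,0,0],[0,0,0],[0,0,0],[0,0,0]]' --jaw '[255,255,255,255,255]'

```text
time: 25.1
ee_pos: [0.5714, 0.1376, 0.0726]
tcp_rot: [-2.596, 1.569, -0.823]
ft_force: [-1.0, -0.4, 1.3]
width: 0.1
```

```bash
python3 mv.py .571 .1377 .0725 1.772
```

```text
t 25.1 pos [0.5714 0.1376 0.0726] jawyaw 1.773 w 0.1 q [-0.34  0.55  0.07  1.84 -0.05  0.76  1.53] F [-1.  -0.4  1.3]
linear cm [0.01 0.04 0.01] turn [ 0.0014 -0.0013  0.0008]
```

Seated at the expected height, with force carried by the battens. Releasing.

Call:
play_rows --linear '[[0,0,0],[0,0,0],[0,0,0],[0,0,0],[0,0,0]]' --turn '[[0,0,0],[0,0,0],[0,0,0],[0,0,0],[0,0,0]]' --jaw '[215,175,140,140,140]' --newtons 10

```text
time: 25.6
ee_pos: [0.5713, 0.1376, 0.0723]
tcp_rot: [-2.762, 1.569, -0.989]
ft_force: [0.3, 0.6, -0.6]
width: 0.432
```

Call:
play_rows --linear '[[-2,0,0],[-6,0,0],[-11,0,0],[-11,0,3],[-11,0,7]]' --turn '[[0,0,0],[0,0,0],[0,0,0],[0,0,0],[0,0,0]]' --jaw '[140,140,140,140,140]'

```text
time: 26.1
ee_pos: [0.5595, 0.2044, 0.1849]
tcp_rot: [-1.917, 1.565, -0.149]
ft_force: [0.6, 0.1, -0.8]
width: 0.449
```

```bash
python3 - <<'E'
from fit import *
# scissors: pivot in top ~(215.0,200), in side ~(273,150.5); tips & loops
for n,u,v in(("top",214.7,200),("side",273,150.5)): print(n,U(n,u,v,.005))
for n,u,v in(("top",213.8,223.5),("side",250.6,155.8)): print("tip",n,U(n,u,v,.003))
for n,u,v in(("top",209.5,176),("top",222,177)): print("loop ends",n,U(n,u,v,.005))
E
python3 mv.py .42 .31 .17 1.6
```

```text
top [0.39131895 0.33768946 0.005     ]
side [0.39076938 0.34023975 0.005     ]
tip top [0.3194358 0.3402897 0.003    ]
tip side [0.322443   0.33939807 0.003     ]
loop ends top [0.4654409  0.35439987 0.005     ]
loop ends top [0.46201741 0.31579714 0.005     ]
t 26.1 pos [0.5595 0.2044 0.1849] jawyaw 1.768 w 0.449 q [-0.45  0.41  0.06  1.75 -0.03  0.98  1.39] F [ 0.6  0.1 -0.8]
linear cm [ 1.39 11.63 13.08] turn [ 0.1676 -0.0015  0.0057]
```

Call:
play_rows --linear '[[0,11.7,13.1],[0,11.7,13.1],[0,11.7,13.1],[0,13.5,12],[0,13.5,12]]' --turn '[[0.1,0,0],[0.2,0,0],[0.23,0,0],[0.23,0,0],[0.23,0,0]]' --jaw '[160,160,160,160,160]'

```text
time: 26.6
ee_pos: [0.3949, 0.2983, 0.1815]
tcp_rot: [2.183, 1.567, -2.549]
ft_force: [0.8, 0.0, 0.6]
width: 0.374
```

```bash
python3 mv.py .396 .338 .10 1.536; python3 - <<'E'
from both import *
both("12",[],bt=(180,80,150,140),bs=(240,100,185,120),st=5,ss=4)
E
```

```text
t 26.6 pos [0.3949 0.2983 0.1815] jawyaw 1.551 w 0.374 q [-0.73  0.25  0.03  1.99 -0.01  0.91  0.86] F [0.8 0.  0.6]
linear cm [ 8.14 -0.06  3.99] turn [ 0.0148 -0.0022 -0.003 ]
```

View pics/c12_side.png

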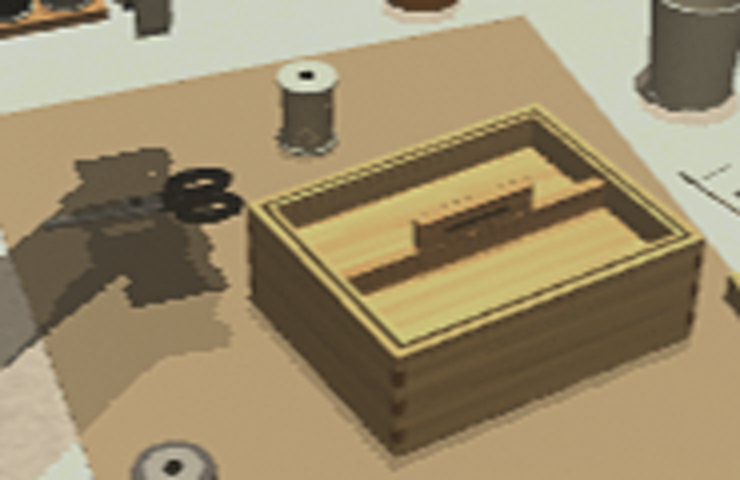

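View pics/c12_top.png

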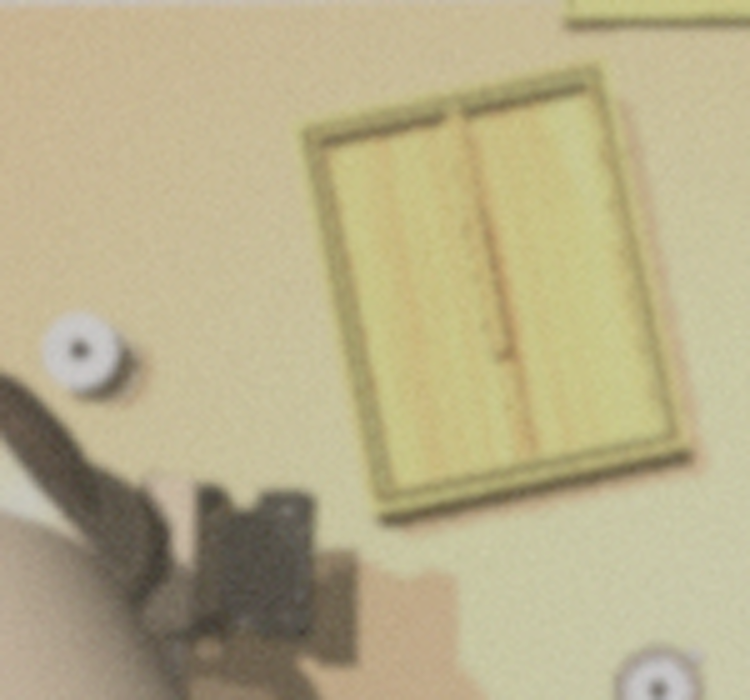

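Call:
play_rows --linear '[[0,0,3.6],[3,0,3.6],[7,0,3.6],[10,0,3.6],[10,0,3.6]]' --turn '[[0.013,0,0],[0.013,0,0],[0.013,0,0],[0.013,0,0],[0.013,0,0]]' --jaw '[150,150,150,150,150]'

```text
time: 27.2
ee_pos: [0.4009, 0.3293, 0.0781]
tcp_rot: [2.629, 1.563, -2.126]
ft_force: [-1.2, -0.4, -0.1]
width: 0.415
```

```bash
python3 mv.py .396 .338 .04 1.536; python3 - <<'E'
from both import *
S=boxs(18,8,0,9)
both("13",[fingers(),((.397,.338,np.pi-.035),S,(0,0,255))],bt=(180,150,80,80),bs=(235,110,90,70),st=6,ss=8)
E
```

```text
t 27.2 pos [0.4009 0.3293 0.0781] jawyaw 1.528 w 0.415 q [-0.76  0.45  0.02  2.   -0.01  0.71  0.8 ] F [-1.2 -0.4 -0.1]
linear cm [3.8  0.51 0.87] turn [-0.0079 -0.0072 -0.0041]
```

View pics/c13_side.png

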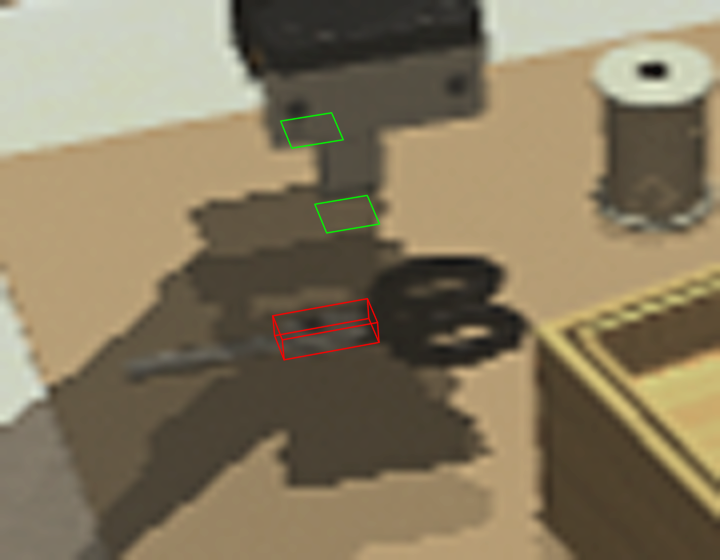

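Call:
play_rows --linear '[[0,0.4,0.8],[2,0.4,0.8],[4,0.4,0.8],[5,0.4,0.8],[5,0.4,0.8]]' --turn '[[-0.007,-0.004,0],[-0.007,-0.004,0],[-0.007,-0.004,0],[-0.007,-0.004,0],[-0.007,-0.004,0]]' --jaw '[150,150,150,150,150]'

```text
time: 27.8
ee_pos: [0.398, 0.341, 0.032]
tcp_rot: [-0.197, 1.568, 1.341]
ft_force: [0.1, -0.3, 0.5]
width: 0.412
```

```bash
python3 mv.py .396 .338 .003 1.536; python3 - <<'E'
from both import *
S=boxs(18,8,0,9)
both("14",[fingers()],bt=(180,150,80,80),bs=(235,110,90,70),st=6,ss=8)
E
```

```text
t 27.8 pos [0.398 0.341 0.032] jawyaw 1.538 w 0.412 q [-0.77  0.53  0.01  2.01 -0.02  0.6   0.79] F [ 0.1 -0.3  0.5]
linear cm [ 2.9   0.19 -0.31] turn [0.0017 0.0028 0.0005]
```

View pics/c14_side.png

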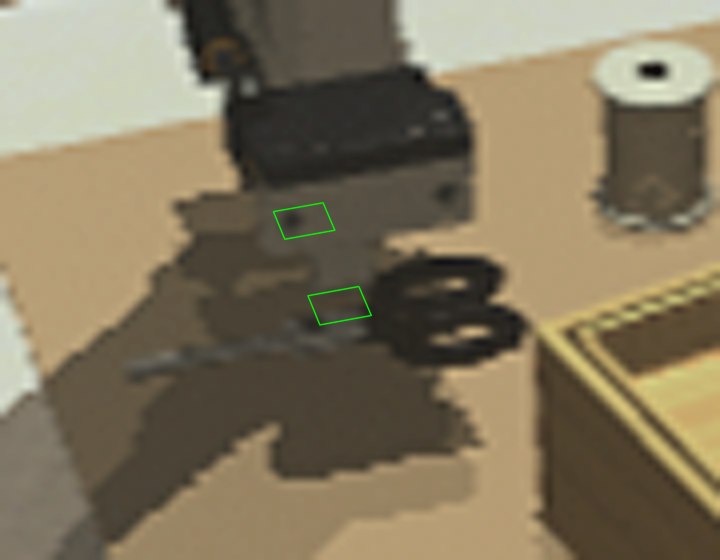

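Call:
play_rows --linear '[[1,0.15,-0.15],[2,0.15,-0.15],[2.7,0.15,-0.15],[2.8,0.15,-0.15],[2.8,0.15,-0.15]]' --turn '[[0,0,0],[0,0,0],[0,0,0],[0,0,0],[0,0,0]]' --jaw '[150,150,150,150,150]'

```text
time: 28.4
ee_pos: [0.3962, 0.339, 0.0034]
tcp_rot: [0.011, 1.569, 1.548]
ft_force: [-1.0, 0.7, 0.5]
width: 0.412
```

```bash
python3 mv.py .396 .338 .003 1.536
```

```text
t 28.4 pos [0.3962 0.339  0.0034] jawyaw 1.537 w 0.412 q [-0.77  0.58  0.01  2.02 -0.02  0.54  0.79] F [-1.   0.7  0.5]
linear cm [ 0.04  0.02 -0.1 ] turn [ 0.0014  0.002  -0.    ]
```

Call:
play_rows --linear '[[0,0,0],[0,0,0],[0,0,0],[0,0,0],[0,0,0]]' --turn '[[0,0,0],[0,0,0],[0,0,0],[0,0,0],[0,0,0]]' --jaw '[180,205,255,255,255]' --newtons 15

```text
time: 28.9
ee_pos: [0.3967, 0.3394, 0.0042]
tcp_rot: [-0.342, 1.568, 1.195]
ft_force: [-0.4, -0.0, 1.6]
width: 0.169
```

Call:
play_rows --linear '[[0,0,0],[-1,0,0],[-3,0,0],[-7,0,0],[-11,0,0]]' --turn '[[0,0,0],[0,0,0],[0,0,0],[0,0,0],[0,0,0]]' --jaw '[255,255,255,255,255]' --newtons 25

```text
time: 29.4
ee_pos: [0.3957, 0.3383, 0.1149]
tcp_rot: [0.514, 1.569, 2.051]
ft_force: [1.1, -0.3, -0.5]
width: 0.168
```

```bash
python3 mv.py .564 .180 .19 1.777
```

```text
t 29.4 pos [0.3957 0.3383 0.1149] jawyaw 1.537 w 0.168 q [-0.77  0.39  0.02  1.98 -0.01  0.77  0.79] F [ 1.1 -0.3 -0.5]
linear cm [ -7.54 -17.34 -15.25] turn [-0.2396  0.0014 -0.0006]
```

Call:
play_rows --linear '[[-4,-1,-1],[-7.5,-4,-3.5],[-7.5,-8,-7],[-7.5,-12,-10.5],[-7.5,-16,-14]]' --turn '[[0,0,0],[-0.06,0,0],[-0.12,0,0],[-0.18,0,0],[-0.24,0,0]]' --jaw '[255,255,255,255,255]'

```text
time: 29.9
ee_pos: [0.5446, 0.2001, 0.1901]
tcp_rot: [-0.799, 1.567, 0.982]
ft_force: [0.7, 1.1, -0.2]
width: 0.169
```

```bash
python3 mv.py .564 .180 .14 1.777
```

```text
t 29.9 pos [0.5446 0.2001 0.1901] jawyaw 1.781 w 0.169 q [-0.45  0.38  0.07  1.78 -0.03  0.98  1.41] F [ 0.7  1.1 -0.2]
linear cm [ 5.01 -1.46 -2.38] turn [0.0037 0.003  0.0031]
```

Call:
play_rows --linear '[[0,-1.2,-2],[0,-1.3,-2.2],[2,-1.3,-2.2],[4.5,-1.3,-2.2],[4.5,-1.3,-2.2]]' --turn '[[0,0,0],[0,0,0],[0,0,0],[0,0,0],[0,0,0]]' --jaw '[255,255,255,255,255]'

```text
time: 30.4
ee_pos: [0.557, 0.1827, 0.1407]
tcp_rot: [1.185, 1.565, 2.963]
ft_force: [-1.3, -0.4, -1.4]
width: 0.168
```

```bash
python3 mv.py .564 .180 .11 1.777; python3 - <<'E'
from both import *
both("15",[],bt=(220,80,110,120),bs=(285,90,140,120),st=5,ss=5)
E
```

```text
t 30.4 pos [0.557  0.1827 0.1407] jawyaw 1.779 w 0.168 q [-0.41  0.45  0.07  1.8  -0.04  0.89  1.45] F [-1.3 -0.4 -1.4]
linear cm [ 3.07 -0.64 -0.41] turn [ 0.0017  0.0023 -0.0056]
```

View pics/c15_side.png

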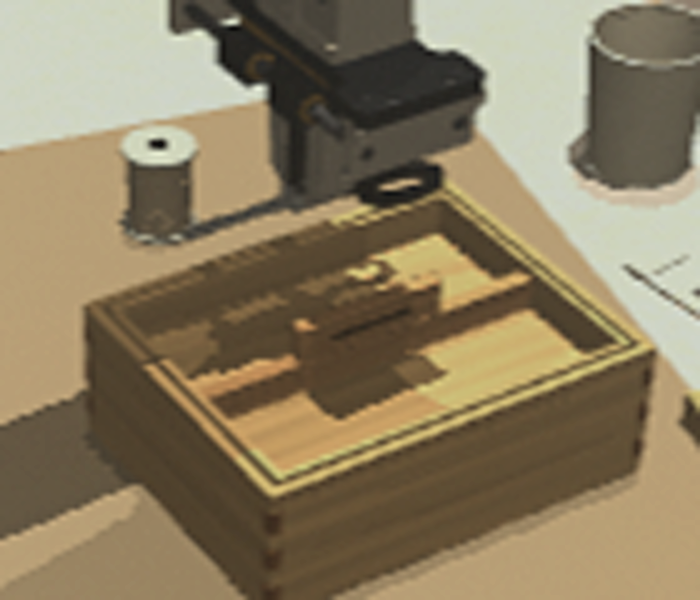

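View pics/c15_top.png

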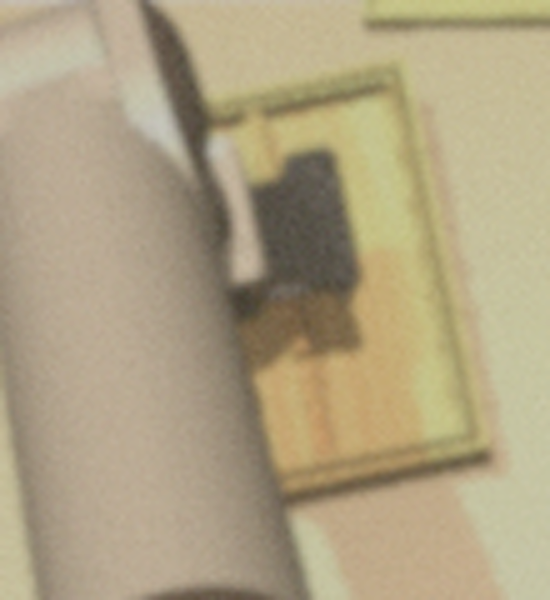

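Call:
play_rows --linear '[[1,-0.5,-0.2],[3,-0.5,-0.2],[4.5,-0.5,-0.2],[4.5,-0.5,-0.2],[4.5,-0.5,-0.2]]' --turn '[[0,0,-0.004],[0,0,-0.004],[0,0,-0.004],[0,0,-0.004],[0,0,-0.004]]' --jaw '[255,255,255,255,255]'

```text
time: 31.0
ee_pos: [0.566, 0.1817, 0.0986]
tcp_rot: [-1.116, 1.565, 0.662]
ft_force: [-0.0, 0.1, -1.0]
width: 0.166
```

```bash
python3 mv.py .564 .180 .068 1.777; python3 - <<'E'
from both import *
i=cams.read_camera("side");cv2.imwrite("pics/side16.png",i);crop(i,285,90,140,120,5,"c16.png")
E
```

```text
t 31.0 pos [0.566  0.1817 0.0986] jawyaw 1.777 w 0.166 q [-0.41  0.52  0.07  1.81 -0.05  0.81  1.46] F [-0.   0.1 -1. ]
linear cm [ 3.06  0.24 -0.13] turn [0.0005 0.0024 0.0049]
```

View pics/c16.png

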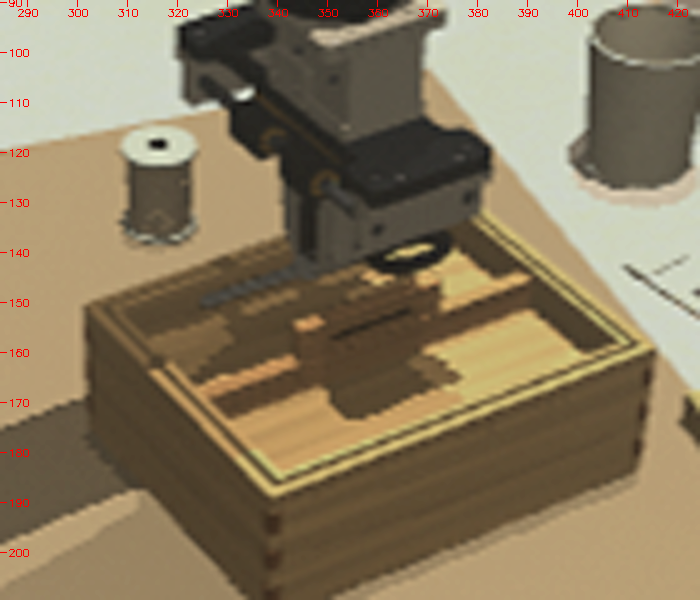

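Call:
play_rows --linear '[[0.8,0,-0.13],[1.6,0,-0.13],[2.4,0,-0.13],[2.8,0,-0.13],[2.8,0,-0.13]]' --turn '[[0,0.002,0.004],[0,0.002,0.004],[0,0.002,0.004],[0,0.002,0.004],[0,0.002,0.004]]' --jaw '[255,255,255,255,255]'

```text
time: 31.55
ee_pos: [0.5656, 0.1802, 0.0695]
tcp_rot: [1.205, 1.57, 2.983]
ft_force: [0.1, 0.2, -0.4]
width: 0.172
```

```bash
python3 mv.py .564 .180 .0632 1.777; python3 - <<'E'
from both import *
i=cams.read_camera("side");cv2.imwrite("pics/side17.png",i);crop(i,285,90,140,120,5,"c17.png")
E
```

```text
t 31.55 pos [0.5656 0.1802 0.0695] jawyaw 1.777 w 0.172 q [-0.4   0.56  0.06  1.82 -0.05  0.76  1.47] F [ 0.1  0.2 -0.4]
linear cm [0.63 0.16 0.01] turn [ 0.0004  0.0002 -0.0005]
```

View pics/c17.png

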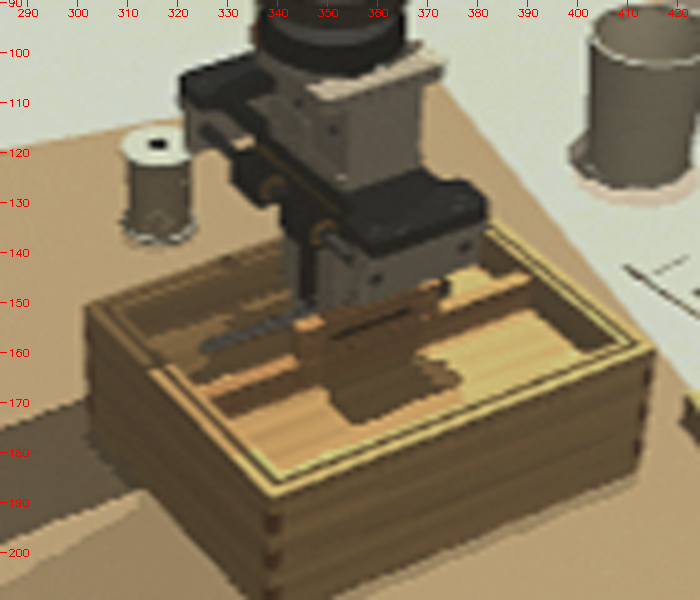

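Call:
play_rows --linear '[[0.2,0,0],[0.4,0,0],[0.6,0,0],[0.65,0,0],[0.65,0,0]]' --turn '[[0,0,0],[0,0,0],[0,0,0],[0,0,0],[0,0,0]]' --jaw '[255,255,255,255,255]'

```text
time: 32.1
ee_pos: [0.5664, 0.1805, 0.064]
tcp_rot: [-1.238, 1.569, 0.539]
ft_force: [1.1, 0.5, 0.1]
width: 0.168
```

```bash
python3 mv.py .564 .180 .0632 1.777
```

```text
t 32.1 pos [0.5664 0.1805 0.064 ] jawyaw 1.777 w 0.168 q [-0.4   0.57  0.06  1.82 -0.05  0.75  1.47] F [1.1 0.5 0.1]
linear cm [0.08 0.24 0.  ] turn [0.0004 0.0004 0.0013]
```

Call:
play_rows --linear '[[0.1,0,0],[0.1,0,0],[0.1,0,0],[0.1,0,0],[0.1,0,0]]' --turn '[[0,0,0],[0,0,0],[0,0,0],[0,0,0],[0,0,0]]' --jaw '[255,255,195,177,177]'

```text
time: 32.6
ee_pos: [0.5665, 0.1805, 0.0632]
tcp_rot: [-1.261, 1.569, 0.516]
ft_force: [-1.0, 0.7, -0.4]
width: 0.302
```

```bash
python3 mv.py .564 .180 .0632 1.777
```

```text
t 32.6 pos [0.5665 0.1805 0.0632] jawyaw 1.777 w 0.302 q [-0.4   0.57  0.06  1.82 -0.05  0.75  1.47] F [-1.   0.7 -0.4]
linear cm [-0.    0.25  0.  ] turn [0.0004 0.0005 0.0015]
```

Call:
play_rows --linear '[[-1,0,0],[-3,0,0],[-7,0,0],[-12,0,0],[-15,0,0]]' --turn '[[0,0,0],[0,0,0],[0,0,0],[0,0,0],[0,0,0]]' --jaw '[177,177,177,177,177]'

```text
time: 33.1
ee_pos: [0.5677, 0.1808, 0.2178]
tcp_rot: [-1.384, 1.564, 0.393]
ft_force: [0.2, 1.3, 0.4]
width: 0.304
```

Call:
play_rows --linear '[[0,0,-5],[0,0,-10],[0,0,-15],[0,0,-20],[0,0,-25]]' --turn '[[0,0,0],[0,0,0],[0,0,0],[0,0,0],[0,0,0]]' --jaw '[177,177,177,177,177]'

```text
time: 33.6
ee_pos: [0.6178, -0.0661, 0.2142]
tcp_rot: [-1.425, 1.568, 0.353]
ft_force: [1.8, 0.4, 0.1]
width: 0.306
```

```bash
python3 mv.py .564 .180 .0632 1.777;python3 - <<'E'
from both import *
both("18",[],bt=(170,80,160,120),bs=(285,90,140,120),st=4,ss=5)
E
```

```text
t 33.6 pos [ 0.6178 -0.0661  0.2142] jawyaw 1.778 w 0.306 q [-0.06  0.43  0.17  1.66 -0.08  1.06  1.91] F [1.8 0.4 0.1]
linear cm [15.1   0.25 25.19] turn [0.0007 0.0004 0.0026]
```

View pics/c18_side.png

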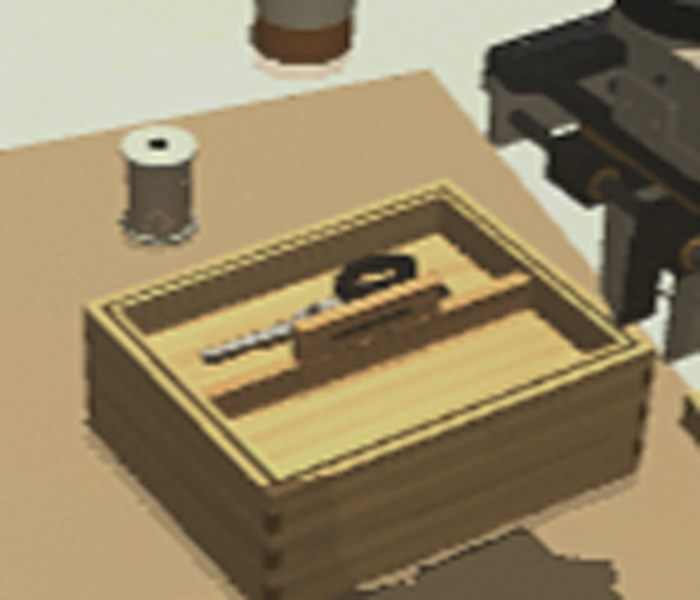

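View pics/c18_top.png

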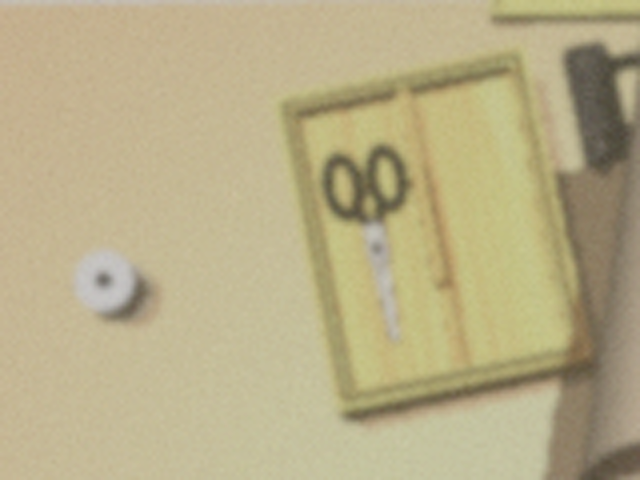

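Call:
play_rows --linear '[[0,0,0],[0,0,0],[0,0,0],[0,0,0],[0,0,0]]' --turn '[[0,0,0],[0,0,0],[0,0,0],[0,0,0],[0,0,0]]' --jaw '[177,177,177,177,177]'

```text
time: 34.2
ee_pos: [0.6175, -0.063, 0.2131]
tcp_rot: [-1.08, 1.569, 0.7]
ft_force: [-0.3, -0.6, 0.6]
width: 0.305
```

```bash
python3 -c "
from bench import robot
print(robot.observe()['qd'].round(3)); print(robot.job_done())"
```

```text
[ 0.007  0.001  0.006 -0.002  0.003 -0.001  0.001]
the job is handed in; nothing more can be done
None
```

I packed the kit box in the order you asked and handed it in at 34.2 s of the 72 s allowed. `job_done` gives no verdict, so the result rests on my own checks.

- **Packing:** The jar stands in the narrower compartment beside the bobbins. The tin of the right size lies flat in the big compartment. The tray went down over them without touching the walls. The scissors lie in the tray channel on the box's +y side of the handle. I lowered each item to the surface before letting go.
- **Last pictures:** The tray rim is flush with the box rim, with an even gap all round. The scissors lie flat, the spool stands where it was, and the gripper is clear of everything. I last saw the jar and tin upright and in place just before the tray covered them.
- **Tray seating:** The tool stopped at the expected seating height (TCP at 0.0726 m), and the force showed the battens carrying the tray.
- **Where things disagreed:**
    - The two cameras differed by 3–7 mm, so I checked them against known gripper positions and aligned the tray to the box within the side view alone.
    - My first approach to the tin stopped short because the last joint was near its limit. I turned the gripper half a turn and then gripped it normally.
    - In the gripper, the tin sat about 8 mm off centre along its length. I allowed for this, and it is well within tolerance.

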